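Load collars on the spring scale to the mark

ROBOT

A 7-joint arm with a two-finger parallel gripper is mounted at the origin on the work surface. World frame = base frame: x ahead of the robot, y to its left, z up, the work surface at z = 0. Lengths are in m, angles in rad, forces in N, time in s.
With the tool pointing down it reaches from about 0.4 to 0.875 m from the base axis. Payload 19.3 kg.
Tool frame: the origin (TCP) lies at the very end of the fingers, on their centre line; the grasp point (between the pads) lies 19 mm behind it; z points along the fingers, y is the line along which they close (so a half turn about z gives the same grasp; the last joint's range is limited). The gripper opens to 85 mm and grips with 20 to 120 N. Pads are 22 mm wide; open, the fingers measure 114 mm over their backs; the gripper's body (76 mm by 85 mm) begins 54 mm behind the grasp point. The pads swing forward as they close: fully open they stand 13 mm farther back than shut.
Start: joints at [-1.25, 0.521, -0.036, 1.599, 0.021, 1.021, -0.113], TCP at [0.238, 0.578, 0.194] pointing down, gripper open.
Joint ranges: [-2.91, 2.91], [-0.3, 2.13], [-1.5, 1.42], [0.17, 2.43], [-1.26, 4.41], [0.16, 1.93], [-2.52, 2.52]. Speed limits (rad/s): [1.89, 1.89, 2.39, 2.39, 3.01, 3.01, 3.01].

INTERFACE

Orientations are given as [roll, pitch, yaw] about the fixed x, y, z axes, in that order (R = Rz(yaw) Ry(pitch) Rx(roll)).
In Python, from workcell import bot gives the robot as it stands.
- The arm moves only by the tool jog_arm, never from a script. Its argument "motion" is a list of rows, each a list of 5 numbers: the shift along the tool's x, y, z scaled (see below), then the turn about the tool's z scaled (see below), then the opening, from 0 (shut) to 1 (fully open). A call has 1 to 12 rows; each row shifts and turns the commanded pose from where the row before left it, along the tool's axes as they then stand; what a row does not reach is not made up. The controller multiplies each number of a shift by 30 mm and each number of a turn by 0.08 rad. A row lasts 1/10 s, in which the tool goes at most 50 mm and 8.59 degrees, less where a joint would pass 70% of its speed; a pose out of reach is approached as far as the arm can. A call with a number of a shift or a turn outside -1 to 1 is refused whole. A call with a gripper value outside its range is refused whole. The fingers move at their own pace and stop on an object; "newtons" is the grip in N (left out, the last holds). Time passes only in rows, so rows that do not move let the fingers close. It gives the time, the measured TCP pose, the force, the opening and the grip force at its end, in the units of the state.
- bot.observe(): the state, without advancing time (a new reading comes with each control period).
- bot.grab_frame(name): name is "scene" or "side" or "wrist"; returns a dict with "pixels" (400x640x3 uint8, red, green, blue), "fovy" (degrees; the focal length in pixels is half the picture's height over the tangent of half this angle, whatever the lens; pixels are square), "cx", "cy" (the principal point, pixels), "rvec" (rotation vector, rad) and "tvec" (3), from world to camera coordinates, as OpenCV has them; the wrist camera has in their place "mount" (4x4, takes a point from camera to tool coordinates, whose origin is the TCP and whose axes are the flange's). Camera axes: x right, y down, z forward; pixel columns grow to the right and rows downward; lengths in m; the calibration is good to about 2 mm. A picture is of the moment at which its call begins: read the wrist's pose just before it. There is no depth.
- bot.job_done(): hands the job in; it is judged then, once.
The state is a dict: "clock": time; "qpos": joint angles; "qd": joint speeds; "joint_efforts": joint torques, N m; "position": TCP position; "tool_rot": TCP orientation; "force": force on the tool from outside, world axes, zero at the start; "moment": the same for the moment, N m; "grip_width": finger opening in m; "finger_force": force on a finger pad.
Only numpy, scipy, OpenCV 4.12 (cv2) and the standard library are available. Lean on these libraries where they do the work, as an engineer would, in place of code of your own. Each camera call takes 0.05 s, during which the arm holds its last target. There are 200 camera calls.

TASK

Make up a weighed batch on the spring scale: thread the black steel collars from the grey mat onto the scale's spindle, one at a time, each lowered gently until it lies flat on the pan or on the collar below and then let go, until the top of the pan comes to rest between the two black lines on the white board. Never press the pan down past 60 mm of travel or shove the spindle hard sideways; leave spare collars standing flat, and the jar and screwdriver where they are.

Things in the scene. Friction and masses are not known exactly. Their poses are not given: they have to be found in the camera images.
- scale: Fixed base of the spring scale: grey foot 130 x 110 x 18 mm, origin on the table (z = 0) on the vertical axis of the pan. The pan, a round steel plate 96 mm across, 5 mm thick, moves only up and down. Keep the load on the pan and spindle (collars included) under 20 N in any direction: more is damage.
- board (a point): Point on the face of the white board beside the pan, 72 mm along the scale's own +y, 60 mm up. Board: 34 mm wide, 8 mm thick, top 110 mm above the table, facing the scale's own +x. Two black lines, 2 mm thick, centred 62 and 46 mm above the table. It starts 55 mm from the pan's axis: fingers closing along the scale's x stay clear of it.
- pan_axis (a point): Fixed point on the pan's axis, 100 mm above the table. On the pan stands a steel spindle, 17 mm in diameter, 56 mm tall, flat top with 1.5 mm chamfer. It is NOT on this axis but 6 mm off it, in a fixed direction that is not reported and differs each time: find it by feel. A collar lowered onto its top carries the pan down; over the right place the pan springs up into the bore.
- pan (a joint): How far the pan has sunk, m: 0 at the top, stop at 0.066. Plate top is 0.100 - value above the table, spindle top 0.156 - value. Spring 131 N/m, damped (settles in about 0.6 s); each collar sinks it 13 to 15 mm. The empty pan rests between 0.004 and 0.016. Plate top between the lines: 0.038 to 0.054; two or three collars are needed. Past 0.060 it is overloaded.
- mat: Grey plastic mat, fixed, 240 x 240 x 3 mm, origin at the centre of its underside; the collars stand on it at the start.
- collar0: Black steel collar (thick ring) standing flat: outer diameter 48 mm, bore 20 mm, 16 mm high, about 0.19 kg. Origin at the centre of its underside, z along the bore. All four collars are alike.
- collar1: Black steel collar (thick ring) standing flat: outer diameter 48 mm, bore 20 mm, 16 mm high, about 0.19 kg. Origin at the centre of its underside, z along the bore. All four collars are alike.
- collar2: Black steel collar (thick ring) standing flat: outer diameter 48 mm, bore 20 mm, 16 mm high, about 0.19 kg. Origin at the centre of its underside, z along the bore. All four collars are alike.
- collar3: Black steel collar (thick ring) standing flat: outer diameter 48 mm, bore 20 mm, 16 mm high, about 0.19 kg. Origin at the centre of its underside, z along the bore. All four collars are alike.
- jar: Bystander: amber jar with white cap, 60 mm across, 85 mm tall, origin at the centre of its underside.
- driver: Bystander: screwdriver, 160 mm long, lying along its own x on the table.
There are look-alikes about, which are no part of the job. What is shaped like the collar1 but purple or yellow is not meant.

How it is judged:
By the outcome, as a careful person would: the job done as asked, in the order asked, and still so for the second after the job is handed in, with the robot touching nothing.
It also fails if it takes over 72 s, if anything falls off the work surface, if the arm or the gripper's body presses on something with over 40 N, if the wrist force passes 120 N, or if a joint passes its speed limit or range.

## Working session

There is one attempt and no reset: what is moved stays moved. The work goes in short steps, Python scripts to look and compute and a tool call to move; the robot and the scene stay as the last step left them, time stands still between calls to the robot, and variables do not carry over. Pictures are saved under pics/ and viewed, at most 10 in all, crops included, and the job is handed in when it is done.

Besides the shell and the picture viewer there is one more tool, called after "Request:" as name([rows], argument=value, ...), one row to a line, values as JSON. jog_arm: Moves the arm, as the interface text tells. Shifts and turns lie within -1 to 1; 1 stands for 30 mm of shift or 0.08 rad of turn. Its arguments: {"type":"object","properties":{"motion":{"type":"array","items":{"type":"array","items":{"type":"number"}}},"newtons":{"type":"number"}},"required":["motion"]}

```bash
mkdir -p pics; cat > h.py <<'E'
import numpy as np, cv2, pickle
from scipy.spatial.transform import Rotation as R
from workcell import bot
def grab(n,save=None):
    s=bot.observe(); f=bot.grab_frame(n)
    if n=="wrist":
        T=np.eye(4);r=s["tool_rot"];T[:3,:3]=R.from_euler("xyz",r).as_matrix();T[:3,3]=s["position"]
        C=T@np.array(f["mount"])
    else:
        W=np.eye(4);W[:3,:3]=R.from_rotvec(f["rvec"]).as_matrix();W[:3,3]=f["tvec"];C=np.linalg.inv(W)
    f["C"]=C;f["f"]=200/np.tan(np.radians(f["fovy"])/2)
    if save: cv2.imwrite("pics/"+save+".png",f["pixels"][:,:,::-1]); pickle.dump(f,open("pics/"+save+".pkl","wb"))
    return f
def load(n): return pickle.load(open("pics/"+n+".pkl","rb"))
def ray(f,u,v,z):
    d=f["C"][:3,:3]@np.array([(u-f["cx"])/f["f"],(v-f["cy"])/f["f"],1]);o=f["C"][:3,3]
    return o+d*(z-o[2])/d[2]
def proj(f,p):
    q=np.linalg.inv(f["C"])@np.append(p,1);return q[:2]/q[2]*f["f"]+[f["cx"],f["cy"]]
E
python3 - <<'E'
from h import *
print(bot.observe())
a=[grab(n,n+"0") for n in("scene","side","wrist")]
for f in a: print(f["fovy"],f["C"].round(3).tolist())
E
```

```text
{'clock': 0.0, 'qpos': array([-1.25021099,  0.52200921, -0.0363078 ,  1.59999787,  0.02120654,
        1.02109788, -0.11279652]), 'qd': array([-3.70311557e-04, -6.27905883e-04,  7.48991914e-04, -9.19739977e-05,
       -3.64161042e-04,  1.13073460e-04, -3.38446291e-04]), 'joint_efforts': array([ 1.41089269e-03, -9.27084875e+01,  1.98067345e+00, -3.69933164e+01,
        1.79343391e-02,  8.16857500e-03,  1.54408531e-05]), 'position': array([0.23797827, 0.57751397, 0.1935326 ]), 'tool_rot': array([-3.14046953e+00,  9.56899662e-05,  2.75078712e+00]), 'force': array([1.09449109, 1.0532818 , 0.11810708]), 'moment': array([-0.05896074, -0.05478766,  0.02594831]), 'finger_force': 0.0, 'grip_width': 0.08538915054536403}
49.001416989747426 [[-0.514, 0.662, -0.545, 1.017], [0.858, 0.409, -0.311, 0.387], [0.017, -0.628, -0.778, 0.794], [0.0, 0.0, 0.0, 1.0]]
54.92035188590803 [[-0.999, -0.02, 0.031, 0.493], [-0.036, 0.714, -0.699, 0.721], [-0.008, -0.7, -0.714, 0.744], [0.0, 0.0, 0.0, 1.0]]
62.416876651718894 [[0.382, 0.876, 0.293, 0.164], [0.924, -0.361, -0.123, 0.609], [-0.002, 0.318, -0.948, 0.374], [0.0, 0.0, 0.0, 1.0]]
```

View pics/scene0.png

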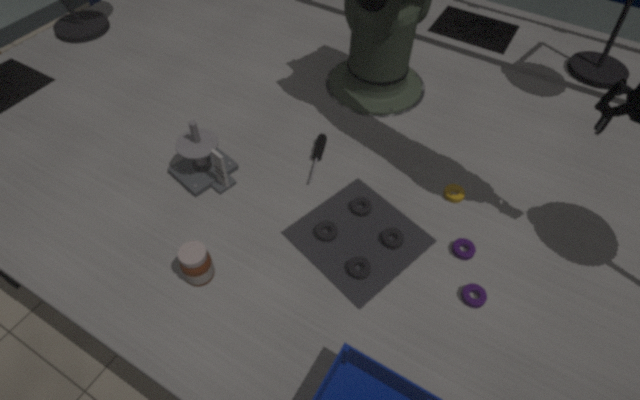

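View pics/side0.png

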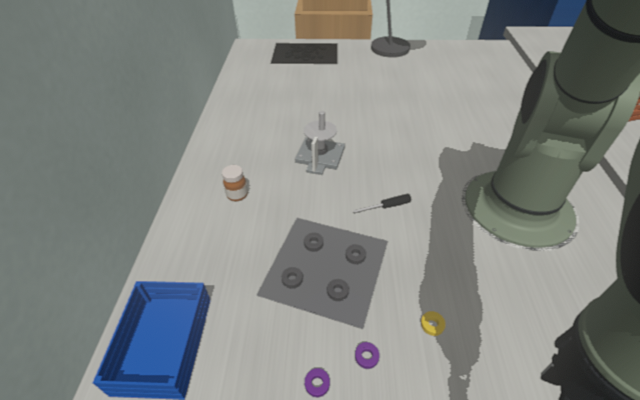

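Scene picture: black collars on the grey mat at (361,206), (326,231), (392,238) and (358,268). Look-alikes are yellow at (454,192) and purple at (463,248) and (474,294), all off the mat, so not meant. The scale is at about (200,160), the jar at (195,262) and the screwdriver at (317,155). The side view shows the same layout: collars at (314,242), (356,254), (292,277), (338,289), and the scale at (320,145). Next, enlarged crops to confirm.

```bash
python3 - <<'E'
from h import *
f=load("scene0");g=load("side0")
z=lambda f,x,y,w,h,k:cv2.resize(f["pixels"][y:y+h,x:x+w,::-1],(w*k,h*k),interpolation=cv2.INTER_CUBIC)
top=np.hstack([z(f,160,110,90,90,4),z(g,280,100,80,90,4)])
bot_=np.hstack([z(f,280,175,200,100,2),z(g,255,215,140,100,2)])
im=np.zeros((560,680,3),np.uint8);im[:360,:680]=top[:,:680];im[360:,:680]=bot_[:200,:680]
cv2.imwrite("pics/crop.png",cv2.convertScaleAbs(im,alpha=1.4))
for F,pts in((f,[(361,206),(326,231),(392,238),(358,268)]),(g,[(314,242),(292,277),(356,254),(338,289)])):
    gray=cv2.cvtColor(F["pixels"],cv2.COLOR_RGB2GRAY).astype(float)
    for u,v in pts:
        w=gray[v-20:v+21,u-20:u+21]; m=(w<np.median(w)*0.72).astype(np.uint8)
        n,l,st,c=cv2.connectedComponentsWithStats(m); i=1+np.argmax(st[1:,4])
        x,y,ww,hh,a=st[i]
        c0=(u-20+x+(ww-1)/2,v-20+y+(hh-1)/2)
        print(c0,ww,hh,a,ray(F,*c0,0.011).round(4),np.median(w))
    
E
```

```text
(np.float64(358.0), np.float64(209.5)) 21 14 81 [0.4466 0.1752 0.011 ] 59.0
(np.float64(323.5), np.float64(235.0)) 22 13 65 [0.5468 0.1437 0.011 ] 59.0
(np.float64(386.5), np.float64(240.0)) 18 17 91 [0.4875 0.2648 0.011 ] 58.0
(np.float64(353.0), np.float64(270.5)) 17 16 65 [0.5902 0.2381 0.011 ] 58.0
(np.float64(313.5), np.float64(247.0)) 18 7 45 [0.5329 0.1587 0.011 ] 110.0
(np.float64(292.0), np.float64(283.0)) 19 9 47 [0.5757 0.2594 0.011 ] 110.0
(np.float64(355.0), np.float64(259.0)) 19 9 50 [0.4352 0.1906 0.011 ] 110.0
(np.float64(337.5), np.float64(296.0)) 20 9 49 [0.4754 0.2885 0.011 ] 109.0
```

View pics/crop.png

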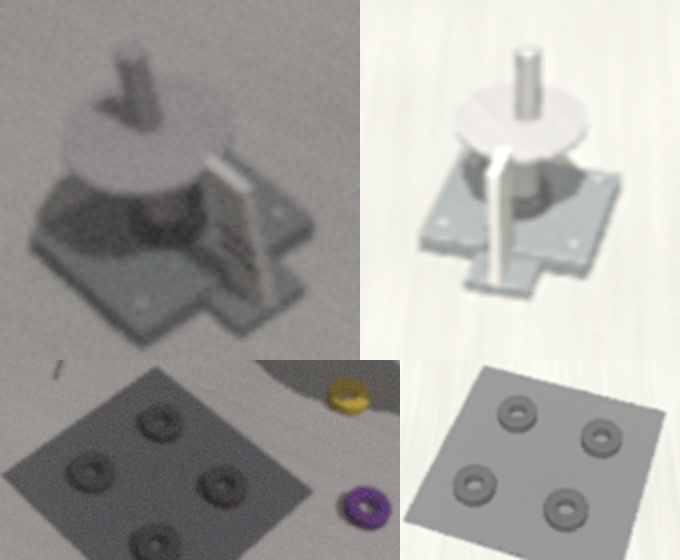

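The crop confirms four black collars on the mat; the yellow and purple rings are off it. The scale's board tab is on the side nearest the side camera.

```bash
python3 - <<'E'
from h import *
f=load("scene0");g=load("side0")
print("collars top z=.019")
S=[(160,418),(91,470),(224,485),(156,545)];D=[(602,437),(517,412),(566,508),(474,484)]
for s,d in zip(S,D):
    a=ray(f,280+s[0]/2,175+(s[1]-360)/2,.019);b=ray(g,255+(d[0]-400)/2,215+(d[1]-360)/2,.019);print(a.round(4),b.round(4))
sp=lambda x,y:(160+x/4,110+y/4); sd=lambda x,y:(280+(x-360)/4,100+y/4)
c=np.array([ray(g,*sd(*p),.018)[:2] for p in((422,240),(470,155),(620,175),(583,270))]);print("foot side",c.round(4).tolist(),c.mean(0))
c=np.array([ray(f,*sp(*p),.018)[:2] for p in((35,238),(145,342),(313,230))]);print("foot scene",c.round(4).tolist())
for n,F,t,p in(("scene",f,sp(130,48),sp(147,133)),("side",g,sd(528,51),sd(521,120))):
    for z in(.14,.146,.152):print(n,"spindle",z,ray(F,*t,z).round(4))
    print("pan",[ray(F,*p,z).round(4).tolist() for z in(.085,.09,.095)])
E
```

```text
collars top z=.019
[0.4362 0.1741 0.019 ] [0.433  0.1808 0.019 ]
[0.5382 0.1434 0.019 ] [0.5333 0.1469 0.019 ]
[0.481  0.2733 0.019 ] [0.4746 0.2763 0.019 ]
[0.5832 0.2451 0.019 ] [0.5761 0.2491 0.019 ]
foot side [[0.6004, -0.1548], [0.571, -0.2596], [0.4539, -0.2369], [0.4817, -0.1242]] [ 0.52673781 -0.19388887]
foot scene [[0.5819, -0.2619], [0.6091, -0.1542], [0.49, -0.1259]]
scene spindle 0.14 [ 0.5164 -0.2135  0.14  ]
scene spindle 0.146 [ 0.521 -0.208  0.146]
scene spindle 0.152 [ 0.5256 -0.2025  0.152 ]
pan [[0.5249, -0.2079, 0.085], [0.5283, -0.2037, 0.09], [0.5318, -0.1995, 0.095]]
side spindle 0.14 [ 0.5239 -0.2178  0.14  ]
side spindle 0.146 [ 0.5236 -0.2085  0.146 ]
side spindle 0.152 [ 0.5233 -0.1991  0.152 ]
pan [[0.529, -0.2124, 0.085], [0.5287, -0.2053, 0.09], [0.5285, -0.1982, 0.095]]
```

```bash
cat >> h.py <<'E'
YAW=np.radians(76)
def plan(p,n,yaw=YAW):
    "suggest n rows (scaled tool axes) from the present pose to p, yaw"
    s=bot.observe();y0=s["tool_rot"][2];dy=(yaw-y0+np.pi)%(2*np.pi)-np.pi
    d=(np.array(p)-s["position"])/n
    for i in range(n):
        y=y0+dy*i/n; r=R.from_euler("xyz",[np.pi,0,y]).as_matrix().T@d/.03
        print([round(v,2) for v in (*r,-dy/n/.08)])
E
python3 - <<'E'
from h import *
plan([.545,.19,.19],19)
E
```

```text
[np.float64(-0.76), np.float64(-0.42), np.float64(0.01), np.float64(0.94)]
[np.float64(-0.79), np.float64(-0.37), np.float64(0.01), np.float64(0.94)]
[np.float64(-0.81), np.float64(-0.31), np.float64(0.01), np.float64(0.94)]
[np.float64(-0.83), np.float64(-0.24), np.float64(0.01), np.float64(0.94)]
[np.float64(-0.85), np.float64(-0.18), np.float64(0.01), np.float64(0.94)]
[np.float64(-0.86), np.float64(-0.12), np.float64(0.01), np.float64(0.94)]
[np.float64(-0.87), np.float64(-0.05), np.float64(0.01), np.float64(0.94)]
[np.float64(-0.87), np.float64(0.01), np.float64(0.01), np.float64(0.94)]
[np.float64(-0.86), np.float64(0.08), np.float64(0.01), np.float64(0.94)]
[np.float64(-0.86), np.float64(0.14), np.float64(0.01), np.float64(0.94)]
[np.float64(-0.84), np.float64(0.21), np.float64(0.01), np.float64(0.94)]
[np.float64(-0.82), np.float64(0.27), np.float64(0.01), np.float64(0.94)]
[np.float64(-0.8), np.float64(0.33), np.float64(0.01), np.float64(0.94)]
[np.float64(-0.78), np.float64(0.39), np.float64(0.01), np.float64(0.94)]
[np.float64(-0.74), np.float64(0.45), np.float64(0.01), np.float64(0.94)]
[np.float64(-0.71), np.float64(0.5), np.float64(0.01), np.float64(0.94)]
[np.float64(-0.67), np.float64(0.55), np.float64(0.01), np.float64(0.94)]
[np.float64(-0.63), np.float64(0.6), np.float64(0.01), np.float64(0.94)]
[np.float64(-0.58), np.float64(0.65), np.float64(0.01), np.float64(0.94)]
```

Request:
jog_arm([
  [-0.76,-0.42,0,0.94,1],
  [-0.79,-0.37,0,0.94,1],
  [-0.81,-0.31,0,0.94,1],
  [-0.83,-0.24,0,0.94,1],
  [-0.85,-0.18,0,0.94,1],
  [-0.86,-0.12,0,0.94,1],
  [-0.87,-0.05,0,0.94,1],
  [-0.87,0,0,0.94,1],
  [-0.86,0.08,0,0.94,1],
  [-0.86,0.14,0,0.94,1],
  [-0.84,0.2,0,0.94,1],
  [-0.82,0.27,0,0.94,1],
])

```text
clock: 1.35
position: [0.4327, 0.3308, 0.1941]
tool_rot: [3.142, 0.0, 1.842]
force: [-0.6, 0.3, -0.2]
grip_width: 0.0851
finger_force: 0.0
```

Request:
jog_arm([
  [-0.8,0.33,0,0.94,1],
  [-0.78,0.39,0,0.94,1],
  [-0.74,0.45,0,0.94,1],
  [-0.71,0.5,0,0.94,1],
  [-0.67,0.55,0,0.94,1],
  [-0.63,0.6,0,0.94,1],
  [-0.58,0.65,0,0.94,1],
  [0,0,0,0,1],
  [0,0,0,0,1],
])

```text
clock: 2.25
position: [0.5446, 0.1882, 0.1939]
tool_rot: [-3.141, 0.0, 1.32]
force: [-1.0, 0.7, -0.2]
grip_width: 0.0854
finger_force: 0.0
```

```bash
python3 - <<'E'
from h import *
s=bot.observe();print(s["clock"],s["position"],s["tool_rot"],s["force"])
grab("wrist","w1")
E
```

```text
2.25 [0.54462486 0.18817647 0.19390626] [-3.14144705e+00  2.94275214e-04  1.31953799e+00] [-0.97417688  0.66113367 -0.18349506]
```

View pics/w1.png

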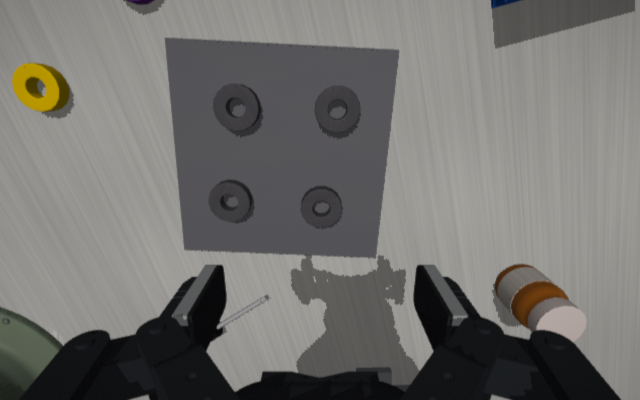

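The wrist view shows the four collars, with bores at about (238,104), (338,108), (231,200) and (322,206).

```bash
cat >> h.py <<'E'
def ring(F,u,v,r=40,z=.019):
    "centre of the top of the collar near (u,v): lighter-than-side ellipse fitted to the dark outline"
    g=cv2.cvtColor(F["pixels"],cv2.COLOR_RGB2GRAY)[v-r:v+r,u-r:u+r]
    t,m=cv2.threshold(g,0,255,cv2.THRESH_BINARY_INV+cv2.THRESH_OTSU)
    cs,h=cv2.findContours(m,cv2.RETR_CCOMP,cv2.CHAIN_APPROX_NONE)
    out=[]
    for c in cs:
        if len(c)>12:
            e=cv2.fitEllipse(c); p=(e[0][0]+u-r,e[0][1]+v-r); out.append((np.round(p,1),np.round(e[1],1),ray(F,*p,z)[:2].round(4)))
    return t,out
E
python3 - <<'E'
from h import *
F=load("w1")
for p in((238,106),(338,110),(231,200),(322,206)):
    print(ray(F,*p,.019)[:2].round(4)); print(ring(F,*p,r=32))
E
```

```text
[0.4804 0.273 ]
(70.0, [(array([238. , 109.3]), array([45.3, 55.5]), array([0.4793, 0.2698])), (array([238.7, 110.4]), array([12.1, 14.3]), array([0.4796, 0.2687]))])
[0.5798 0.2433]
(72.0, [(array([337.4, 111.4]), array([45.5, 52.4]), array([0.5789, 0.2421])), (array([337.3, 112.3]), array([11.4, 16.5]), array([0.5786, 0.2413]))])
[0.4393 0.1776]
(69.0, [(array([231.4, 201.2]), array([41.2, 46.7]), array([0.4393, 0.1761])), (array([232.2, 201.7]), array([10.8, 12.4]), array([0.4399, 0.1754]))])
[0.5375 0.1449]
(71.0, [(array([321.4, 207. ]), array([40.8, 43.4]), array([0.5365, 0.1439])), (array([321.7, 207.3]), array([10.4, 14.9]), array([0.5367, 0.1435]))])
```

```bash
python3 - <<'E'
from h import *
plan([.537,.1445,.09],4,np.radians(76))
F=load("w1");print(F["f"],F["cx"],F["cy"],np.array(F["mount"]).round(3).tolist())
E
```

```text
[np.float64(-0.37), np.float64(0.03), np.float64(0.87), np.float64(-0.02)]
[np.float64(-0.37), np.float64(0.03), np.float64(0.87), np.float64(-0.02)]
[np.float64(-0.37), np.float64(0.03), np.float64(0.87), np.float64(-0.02)]
[np.float64(-0.37), np.float64(0.03), np.float64(0.87), np.float64(-0.02)]
330.1295148436209 319.4686881944583 201.09451088336564 [[-0.001, -0.948, -0.319, 0.082], [1.0, -0.001, -0.001, 0.001], [0.0, -0.319, 0.948, -0.181], [0.0, 0.0, 0.0, 1.0]]
```

Request:
jog_arm([
  [-0.37,0.03,0.87,0,1],
  [-0.37,0.03,0.87,0,1],
  [-0.37,0.03,0.87,0,1],
  [-0.37,0.03,0.87,0,1],
  [0,0,0,0,1],
  [0,0,0,0,1],
])

```text
clock: 2.9
position: [0.5369, 0.1459, 0.0903]
tool_rot: [-3.141, -0.0, 1.322]
force: [0.3, -1.0, 1.2]
grip_width: 0.0853
finger_force: 0.0
```

```bash
python3 - <<'E'
from h import *
s=bot.observe();print(s["position"],s["tool_rot"])
F=grab("wrist","w2")
u,v=proj(F,[.537,.1440,.019]);print(u,v);print(ring(F,int(u),int(v),r=45))
E
```

```text
[0.53689076 0.14592155 0.09027024] [-3.14135705e+00 -1.68723723e-04  1.32219896e+00]
318.87639826806685 199.8976210618085
(79.0, [(array([318.3, 200.1]), array([58.2, 61.1]), array([0.5365, 0.1439])), (array([319., 201.]), array([14.4, 20.8]), array([0.5369, 0.1431]))])
```

View pics/w2.png

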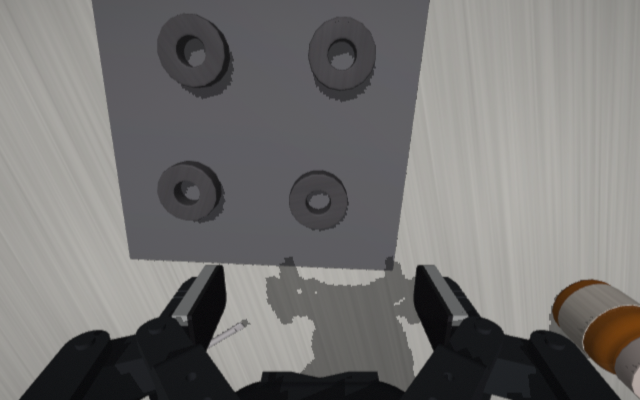

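The target collar is now at (318,199), centred between the fingers and ahead of them.

Request:
jog_arm([
  [-0.05,0,0.7,0,1],
  [0,0,0.7,0,1],
  [0,0,0.6,0,1],
  [0,0,0.4,0,1],
  [0,0,0.3,0,1],
  [0,0,0,0,1],
  [0,0,0,0,0.3],
  [0,0,0,0,0.3],
  [0,0,0,0,0.3],
  [0,0,0,0,0.3],
  [0,0,0,0,0.3],
  [0,0,0,0,0.3],
], newtons=40)

```text
clock: 4.15
position: [0.5365, 0.1438, 0.0088]
tool_rot: [3.142, -0.0, 1.322]
force: [0.8, 0.4, 0.4]
grip_width: 0.0256
finger_force: 0.0
```

```bash
python3 - <<'E'
from h import *
F=grab("wrist","w3")
E
```

```text
(no output)
```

View pics/w3.png

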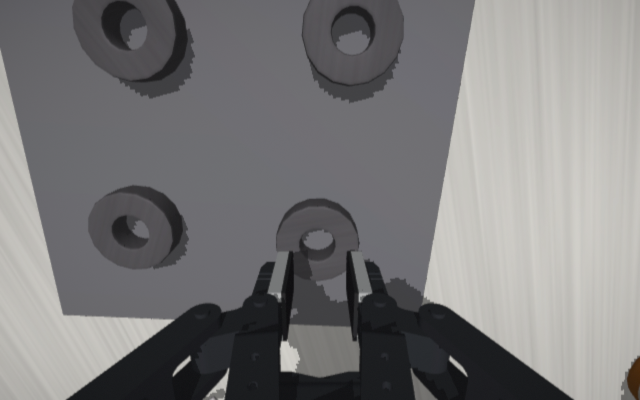

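The fingers closed behind the collar and nudged it forward; its bore is now at (318,240), still flat.

```bash
python3 - <<'E'
from h import *
F=load("w3")
print(F["C"].round(3).tolist(), proj(F,[.5365,.1438,.0088]))
for p in((318,238),(318,199),(132,231),(353,32),(127,27)): print(p,ray(F,*p,.019).round(4))
f=grab("scene","s1");g=grab("side","d1")
for n,F in(("sc",f),("sd",g)):
    print(n,proj(F,[.5365,.1438,.019]),proj(F,bot.observe()["position"]))
E
```

```text
[[0.969, -0.234, -0.079, 0.558], [-0.247, -0.918, -0.309, 0.223], [-0.0, 0.319, -0.948, 0.189], [0.0, 0.0, 0.0, 1.0]] [317.69186978 234.63185565]
(318, 238) [0.5374 0.1462 0.019 ]
(318, 199) [0.5431 0.1687 0.019 ]
(132, 231) [0.4372 0.1762 0.019 ]
(353, 32) [0.5792 0.2438 0.019 ]
(127, 27) [0.4783 0.2717 0.019 ]
sc [326.05984694 229.51588162] [325.90284077 232.2144704 ]
sd [312.2367128  239.93537602] [312.35063227 242.61214113]
```

```bash
python3 - <<'E'
from h import *
F=load("w3"); Mi=np.linalg.inv(np.array(F["mount"]))
for x in(.011,0):
  for z in(0,-.005,-.01,-.015,-.02):
    q=Mi@[x,.0128,z,1];print(x,z,(q[:2]/q[2]*F["f"]+[F["cx"],F["cy"]]).round(1))
# collar width check: 48 mm at z=.019, edges
print(proj(F,[.537,.146,.019]),[proj(F,np.array([.537,.146,.019])+.024*np.array([c,s,0])).round(1).tolist() for c,s in((.97,-.24),(-.97,.24))])
E
python3 -c "
import cv2
a=cv2.imread('pics/w3.png')[180:330,220:420];b=cv2.imread('pics/d1.png')[195:285,270:390]
import numpy as np
a=cv2.resize(a,(800,600),interpolation=3)[:, :]
a[:200,:267]=cv2.resize(b,(267,200),interpolation=3)
cv2.imwrite('pics/c3.png',cv2.convertScaleAbs(a,alpha=1.5))"
```

```text
0.011 0 [339.4 217.4]
0.011 -0.005 [339.9 220.6]
0.011 -0.01 [340.4 224. ]
0.011 -0.015 [341.  227.5]
0.011 -0.02 [341.5 231.2]
0 0 [339.1 234.6]
0 -0.005 [339.5 238.1]
0 -0.01 [340.  241.9]
0 -0.015 [340.6 245.8]
0 -0.02 [341.1 249.9]
[317.48363997 238.463914  ] [[359.9, 238.2], [275.1, 238.7]]
```

View pics/c3.png

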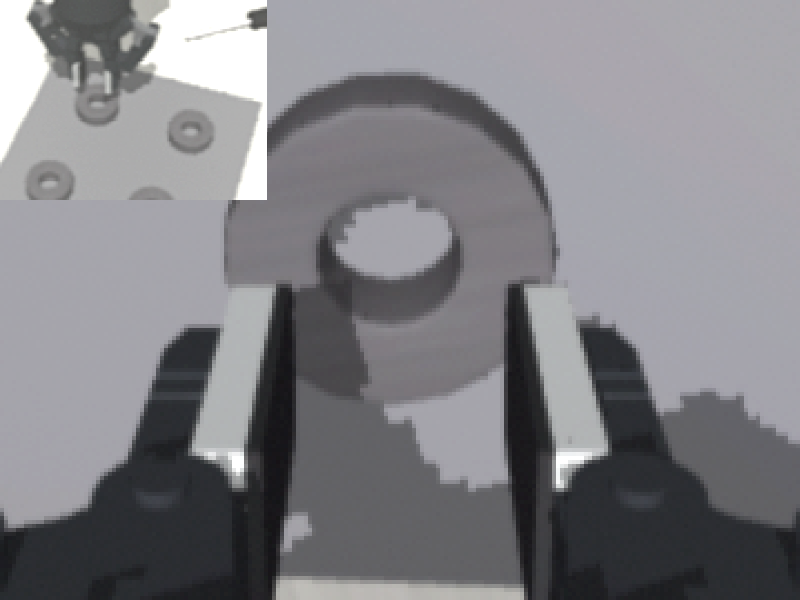

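The crop shows the fingers hovering over the collar, their tips well above its top. The visible tips lie about 38 mm behind the reported TCP, which disagrees with the spec. I'll test this gently by feel.

Request:
jog_arm([
  [0.08,0,0,0,1],
  [0,0,0,0,1],
  [0,0,0,0,1],
  [0,0,0.1,0,1],
  [0,0,0.1,0,1],
  [0,0,0.1,0,1],
  [0,0,0,0,1],
])

```text
clock: 5.0
position: [0.5367, 0.146, -0.0008]
tool_rot: [-3.141, 0.0, 1.322]
force: [0.7, -0.1, 0.5]
grip_width: 0.0855
finger_force: 0.0
```

```bash
python3 - <<'E'
from h import *
F=grab("wrist","w4");s=bot.observe();print(s["position"],s["force"])
f=grab("side","d2");h=grab("scene","s2")
a=F["pixels"][180:330,160:480,::-1];b=f["pixels"][170:270,260:400,::-1];c=h["pixels"][170:270,260:400,::-1]
im=np.vstack([np.hstack([cv2.resize(b,(400,286)),cv2.resize(c,(400,286))]),cv2.resize(a,(640,300))[:, :].copy() if 0 else cv2.copyMakeBorder(cv2.resize(a,(640,300)),0,0,80,80,0)])
cv2.imwrite("pics/c4.png",cv2.convertScaleAbs(im,alpha=1.3))
E
```

```text
[ 0.53686586  0.14602356 -0.00059109] [ 0.88322597  0.28055679 -0.42492303]
```

View pics/c4.png

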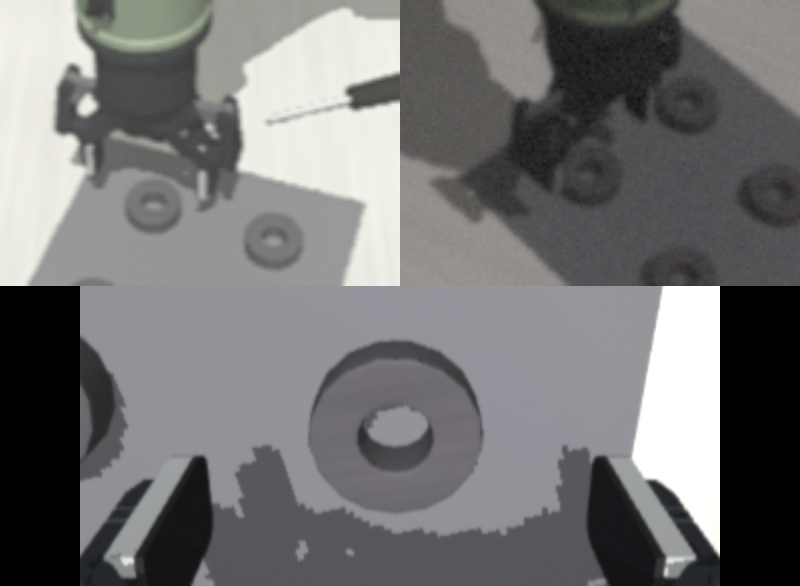

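```bash
python3 - <<'E'
from h import *
f=load("d2")
for z in(.01,.02,.03,.04,.05,.06):
    print(z,[proj(f,[.5369+s*.0445*.97+.011*.24,.146-s*.0445*.245+.011*.97,z]).round(1).tolist() for s in(1,-1)])
E
```

```text
0.01 [[293.1, 242.5], [328.8, 250.6]]
0.02 [[292.9, 239.9], [328.8, 248.0]]
0.03 [[292.7, 237.2], [328.8, 245.4]]
0.04 [[292.4, 234.5], [328.9, 242.7]]
0.05 [[292.2, 231.8], [328.9, 240.0]]
0.06 [[291.9, 229.1], [329.0, 237.3]]
```

Both cameras agree that the open tips are about 48 mm above the reported TCP, so the real tips are near z = 0.048. I'll descend in small steps.

Request:
jog_arm([
  [0,0,0.3,0,1],
  [0,0,0.3,0,1],
  [0,0,0.2,0,1],
  [0,0,0,0,1],
])

```text
clock: 5.55
position: [0.5363, 0.1459, -0.0255]
tool_rot: [-3.14, 0.001, 1.322]
force: [-0.1, 0.7, 0.1]
grip_width: 0.0854
finger_force: 0.0
```

```bash
python3 - <<'E'
from h import *
F=grab("wrist","w5");s=bot.observe();print(s["position"],s["force"])
# tip rows: bright pad faces
h=F["pixels"].astype(int).sum(2)
cv2.imwrite("pics/c5.png",F["pixels"][150:350,120:520,::-1].repeat(2,0).repeat(2,1))
E
```

```text
[ 0.53662937  0.14589399 -0.02494246] [-1.10035477 -0.03163218  1.00908281]
```

View pics/c5.png

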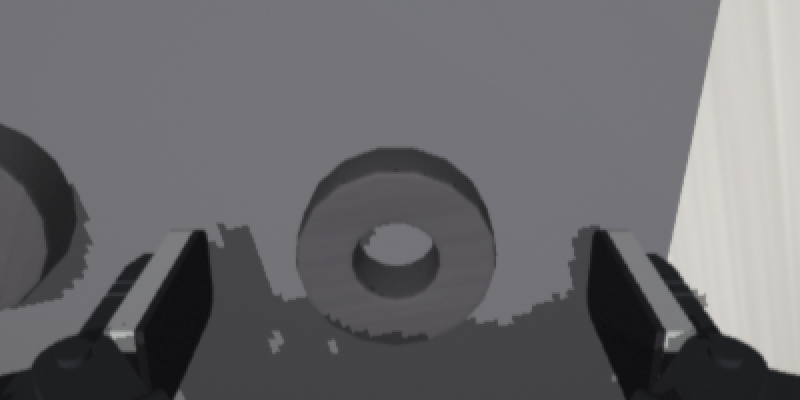

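Collar at (318,278) lies between the open pads, whose tips are at (223,266) and (417,266) and still above the mat.

```bash
python3 - <<'E'
from h import *
F=load("w5")
c=ray(F,318,278,.019);print(c, F["C"][:3,3])
s=bot.observe();d=c-s["position"];print("tool offset mm",R.from_euler("xyz",s["tool_rot"]).as_matrix().T@d*1e3)
E
```

```text
[0.53626778 0.14365494 0.019     ] [0.55798229 0.22501813 0.15500031]
tool offset mm [ -2.29114315   0.16105314 -43.94096702]
```

Request:
jog_arm([
  [0,0,0.2,0,1],
  [0,0,0.12,0,1],
  [0,0,0,0,1],
  [0,0,0,0,0.4],
  [0,0,0,0,0.4],
  [0,0,0,0,0.4],
  [0,0,0,0,0.4],
  [0,0,0,0,0.4],
  [0,0,0,0,0.4],
], newtons=40)

```text
clock: 6.5
position: [0.5371, 0.1462, -0.0334]
tool_rot: [3.141, -0.0, 1.322]
force: [-2.3, -0.9, 9.1]
grip_width: 0.0464
finger_force: 39.6
```

Request:
jog_arm([
  [0,0,-0.2,0,0.4],
  [0,0,-0.4,0,0.4],
  [0,0,-0.6,0,0.4],
  [0,0,-0.8,0,0.4],
  [0,0,-0.8,0,0.4],
  [0,0,-0.8,0,0.4],
  [0,0,-0.8,0,0.4],
  [0,0,-0.8,0,0.4],
  [0,0,-0.8,0,0.4],
  [0,0,-0.6,0,0.4],
  [0,0,-0.2,0,0.4],
  [0,0,0,0,0.4],
])

```text
clock: 7.7
position: [0.5372, 0.1463, 0.171]
tool_rot: [3.141, -0.001, 1.322]
force: [0.6, 0.2, -1.9]
grip_width: 0.046
finger_force: 41.7
```

```bash
python3 - <<'E'
from h import *
s=bot.observe();print(s["position"],s["force"],s["grip_width"])
plan([.512,-.265,.18],16)
E
```

```text
[0.53720307 0.14632403 0.17096075] [ 0.55654872  0.17533968 -1.91765353] 0.046022262073014596
[np.float64(-0.84), np.float64(0.16), np.float64(-0.02), np.float64(-0.0)]
[np.float64(-0.84), np.float64(0.16), np.float64(-0.02), np.float64(-0.0)]
[np.float64(-0.84), np.float64(0.16), np.float64(-0.02), np.float64(-0.0)]
[np.float64(-0.84), np.float64(0.16), np.float64(-0.02), np.float64(-0.0)]
[np.float64(-0.84), np.float64(0.16), np.float64(-0.02), np.float64(-0.0)]
[np.float64(-0.84), np.float64(0.16), np.float64(-0.02), np.float64(-0.0)]
[np.float64(-0.84), np.float64(0.16), np.float64(-0.02), np.float64(-0.0)]
[np.float64(-0.84), np.float64(0.16), np.float64(-0.02), np.float64(-0.0)]
[np.float64(-0.84), np.float64(0.16), np.float64(-0.02), np.float64(-0.0)]
[np.float64(-0.84), np.float64(0.16), np.float64(-0.02), np.float64(-0.0)]
[np.float64(-0.84), np.float64(0.16), np.float64(-0.02), np.float64(-0.0)]
[np.float64(-0.84), np.float64(0.16), np.float64(-0.02), np.float64(-0.0)]
[np.float64(-0.84), np.float64(0.16), np.float64(-0.02), np.float64(-0.0)]
[np.float64(-0.84), np.float64(0.16), np.float64(-0.02), np.float64(-0.0)]
[np.float64(-0.84), np.float64(0.16), np.float64(-0.02), np.float64(-0.0)]
[np.float64(-0.84), np.float64(0.16), np.float64(-0.02), np.float64(-0.0)]
```

The collar is held (−1.9 N). I'll carry it past the scale so the wrist camera can see the spindle.

Request:
jog_arm([
  [-0.5,0.1,0,0,0.4],
  [-0.84,0.16,0,0,0.4],
  [-0.84,0.16,0,0,0.4],
  [-0.84,0.16,0,0,0.4],
  [-0.84,0.16,0,0,0.4],
  [-0.84,0.16,0,0,0.4],
  [-0.84,0.16,0,0,0.4],
  [-0.84,0.16,0,0,0.4],
  [-0.84,0.16,0,0,0.4],
  [-0.84,0.16,0,0,0.4],
  [-0.84,0.16,0,0,0.4],
  [-0.84,0.16,0,0,0.4],
])

```text
clock: 8.9
position: [0.5179, -0.1526, 0.1691]
tool_rot: [-3.14, 0.001, 1.321]
force: [0.8, -0.7, -0.8]
grip_width: 0.0463
finger_force: 41.6
```

Request:
jog_arm([
  [-0.84,0.16,0,0,0.4],
  [-0.84,0.16,0,0,0.4],
  [-0.84,0.16,0,0,0.4],
  [-0.84,0.16,0,0,0.4],
  [-0.34,0.06,0,0,0.4],
  [0,0,0,0,0.4],
  [0,0,0,0,0.4],
])

```text
clock: 9.6
position: [0.5118, -0.2627, 0.1695]
tool_rot: [-3.14, -0.001, 1.322]
force: [-0.3, -0.2, -1.6]
grip_width: 0.0462
finger_force: 41.6
```

```bash
python3 - <<'E'
from h import *
s=bot.observe();print(s["position"],s["tool_rot"],s["force"],s["clock"])
F=grab("wrist","w6")
print(proj(F,[.525,-.205,.146]),proj(F,[.529,-.198,.09]))
im=F["pixels"][:,:,::-1].copy()
cv2.imwrite("pics/w6v.png",im)
E
```

```text
[ 0.51182846 -0.26274031  0.16951357] [-3.14048352e+00 -5.36147107e-04  1.32208356e+00] [-0.25321495 -0.18362525 -1.62402251] 9.6
[315.25874697 129.37403567] [319.0361586  110.72454894]
```

View pics/w6v.png

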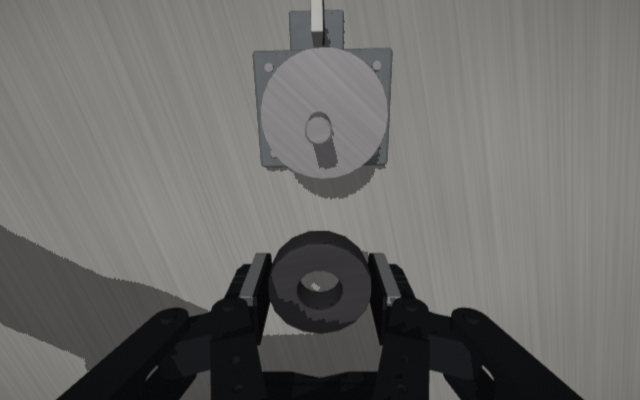

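The wrist view shows the pan centred at about (325,112), the spindle top at about (318,130), the board at (317,20) beyond the pan, and the held collar flat at (320,284).

```bash
python3 - <<'E'
from h import *
from scipy.optimize import least_squares
F=load("w6");g=cv2.cvtColor(F["pixels"],cv2.COLOR_RGB2GRAY).astype(int)
print("col320",g[222:345,320].tolist())
print("row280",g[280,262:380].tolist())
print("spindle row130",g[130,300:340].tolist());print("col318",g[105:150,318].tolist())
print("pan row112",g[112,252:272].tolist(),g[112,378:398].tolist());print("pan col325",g[38:58,330].tolist(),g[168:188,345].tolist())
E
```

```text
col320 [140, 141, 140, 140, 139, 139, 139, 138, 111, 49, 31, 33, 33, 34, 34, 34, 35, 35, 35, 36, 37, 41, 51, 58, 58, 56, 55, 55, 54, 54, 53, 54, 54, 54, 54, 53, 53, 53, 53, 52, 51, 52, 53, 52, 51, 51, 51, 51, 56, 69, 79, 80, 80, 80, 80, 81, 81, 81, 81, 80, 80, 80, 81, 81, 85, 89, 87, 83, 80, 66, 40, 33, 32, 33, 33, 33, 33, 33, 34, 34, 35, 36, 36, 36, 36, 36, 39, 43, 49, 57, 57, 56, 54, 54, 53, 53, 53, 45, 32, 29, 30, 30, 29, 30, 30, 29, 29, 30, 28, 29, 31, 47, 69, 77, 77, 77, 77, 77, 76, 76, 77, 76, 77]
row280 [6, 7, 6, 6, 6, 8, 18, 29, 30, 30, 37, 52, 53, 54, 54, 55, 54, 54, 54, 54, 55, 55, 55, 55, 54, 54, 54, 54, 54, 54, 54, 53, 53, 53, 53, 51, 50, 44, 45, 77, 82, 83, 82, 82, 80, 81, 82, 83, 81, 80, 80, 79, 79, 79, 81, 82, 82, 80, 81, 80, 79, 80, 82, 82, 81, 80, 83, 82, 82, 80, 81, 82, 81, 81, 80, 78, 69, 41, 48, 51, 51, 52, 52, 52, 53, 53, 53, 52, 53, 52, 53, 54, 53, 54, 53, 54, 54, 55, 54, 54, 54, 54, 54, 55, 55, 55, 54, 53, 45, 18, 8, 8, 8, 10, 8, 7, 12, 13]
spindle row130 [132, 133, 133, 132, 122, 111, 113, 126, 127, 127, 127, 127, 127, 127, 127, 127, 127, 127, 128, 127, 128, 127, 128, 127, 128, 127, 128, 128, 128, 125, 102, 99, 97, 129, 134, 134, 132, 130, 127, 128]
col318 [133, 132, 132, 131, 130, 127, 114, 92, 83, 82, 82, 89, 112, 129, 131, 131, 131, 130, 129, 129, 129, 129, 128, 127, 127, 128, 127, 128, 127, 129, 130, 131, 133, 134, 133, 130, 128, 122, 102, 80, 78, 77, 76, 76, 76]
pan row112 [135, 135, 134, 132, 128, 87, 88, 96, 100, 127, 130, 131, 131, 132, 132, 133, 134, 135, 135, 133] [131, 131, 131, 132, 133, 133, 131, 130, 129, 120, 88, 90, 129, 134, 134, 133, 133, 134, 134, 133]
pan col325 [99, 95, 85, 68, 67, 80, 95, 97, 98, 116, 136, 137, 136, 136, 136, 137, 136, 136, 136, 137] [131, 131, 130, 128, 127, 123, 108, 87, 82, 83, 83, 82, 81, 81, 82, 82, 82, 83, 83, 83]
```

```bash
python3 - <<'E'
from h import *
from scipy.optimize import least_squares
F=load("w6");Mi=np.linalg.inv(np.array(F["mount"]));f=F["f"]
def pr(x,y,z):
    q=Mi@[x,y,z,1];return q[:2]/q[2]*f+[F["cx"],F["cy"]]
obs=np.array([243.7,333.,269.8,310.3,230.4,291.3])
def mod(p):
    x,z,t=p;c,s=np.cos(t),np.sin(t)   # collar top centre, tilt about tool y; h along -z up
    P=lambda r,h:pr(x+r*c+h*s,0,z-r*s+h*c)[1]
    return np.array([P(.024,0),P(-.024,0),P(.01,0),P(-.01,0),P(.024,.016),P(-.01,.016)])
for fix in(0,1):
    r=least_squares(lambda p:mod([p[0],p[1],0 if fix else p[2]])-obs,[-.003,-.05,0],x_scale=[.001,.001,.01]);print(r.x,r.fun.round(1))
# pan: edges u 260.7,387.4 ; v 47.1, at rows/cols ; solve centre & height (world)
def pan(p):
    x,y,z=p;o=[]
    for k,v0 in((0,None),):
        pass
    a=np.linspace(0,2*np.pi,361);pts=np.array([proj(F,[x+.048*np.cos(t),y+.048*np.sin(t),z]) for t in a]);return pts
def res(p):
    q=pan(p);up=q[:,0];vp=q[:,1]
    cr=lambda A,B,val,side:[ (B[i]+(val-A[i])/(A[i+1]-A[i])*(B[i+1]-B[i])) for i in range(360) if (A[i]-val)*(A[i+1]-val)<=0]
    h=cr(vp,up,112,0);w=cr(up,vp,330,0);w2=cr(up,vp,345,0)
    return np.array([min(h)-260.6,max(h)-387.4,min(w)-47.0,max(w2)-174.0])
r=least_squares(res,[.529,-.198,.09],x_scale=.01);print("pan",r.x,r.fun.round(2))
zt=r.x[2]+.056
for z in(zt,.146):
    print("spindle",z,ray(F,(306.5+330)/2,130,z),ray(F,318,(117+142.5)/2,z))
E
```

```text
[-0.00776681 -0.04627211 -0.05137173] [-0.6  0.8  1.3 -1.5  0.1 -0.2]
[-0.00631004 -0.04904359  0.        ] [ 0.3  0.6  2.2 -1.  -0.9 -1.5]
pan [ 0.53167021 -0.20270982  0.09248997] [-0.04  0.07  0.05 -0.06]
spindle 0.1484899682044828 [ 0.52675073 -0.20554358  0.14848997] [ 0.52664184 -0.20536339  0.14848997]
spindle 0.146 [ 0.52666935 -0.20581142  0.146     ] [ 0.52655912 -0.20562902  0.146     ]
```

Spindle at (0.5266, −0.2056), 5.8 mm off the pan axis, which agrees with the spec. The collar bore sits at tool x ≈ −6 mm.

```bash
python3 - <<'E'
from h import *
plan([.5274,-.1993,.135],4,1.322)
E
```

```text
[np.float64(0.54), np.float64(-0.01), np.float64(0.29), np.float64(0.0)]
[np.float64(0.54), np.float64(-0.01), np.float64(0.29), np.float64(0.0)]
[np.float64(0.54), np.float64(-0.01), np.float64(0.29), np.float64(0.0)]
[np.float64(0.54), np.float64(-0.01), np.float64(0.29), np.float64(0.0)]
```

Request:
jog_arm([
  [0.54,-0.01,0,0,0.4],
  [0.54,-0.01,0,0,0.4],
  [0.54,-0.01,0.3,0,0.4],
  [0.54,-0.01,0.4,0,0.4],
  [0,0,0.45,0,0.4],
  [0,0,0,0,0.4],
  [0,0,0,0,0.4],
  [0,0,0,0,0.4],
])

```text
clock: 10.45
position: [0.527, -0.2011, 0.1359]
tool_rot: [3.141, 0.0, 1.321]
force: [-0.0, -0.5, -1.4]
grip_width: 0.0463
finger_force: 41.6
```

```bash
python3 - <<'E'
from h import *
s=bot.observe();print(s["position"],s["force"],s["clock"])
F=grab("wrist","w7");g=cv2.cvtColor(F["pixels"],cv2.COLOR_RGB2GRAY).astype(int)
print(g[255:320:2,320].tolist());print(g[278:300:4,296:344:2])
plan([.5274,-.1993,.100],1,1.322)
f=grab("side","d3")
E
```

```text
[ 0.52695624 -0.20114551  0.13588879] [-0.02908575 -0.45994337 -1.385201  ] 10.45
[54, 53, 53, 52, 52, 52, 51, 50, 74, 85, 83, 82, 82, 82, 82, 82, 81, 81, 68, 35, 33, 34, 33, 35, 35, 36, 37, 43, 56, 56, 54, 54, 46]
[[ 54  52  49  74  80  83  82  85  83  84  82  82  81  85  84  83  82  83
   84  84  83  60  51  53]
 [ 53  45  25  78  80  82  82  84  85  84  83  82  82  82  85  84  83  82
   84  82  81  42  34  52]
 [ 47  20  20  23  49 102 113 129  85  83  84  82  82  81  85  84  82  83
   82  67  29  27  24  41]
 [ 43  20  22  25  26  28  31  61 110  99  79  82  80  80  71  73  48  34
   31  30  30  28  24  34]
 [ 50  25  24  25  27  28  29  29  30  31  32  32  33  33  34  33  33  34
   31  32  30  29  28  44]
 [ 52  45  27  27  27  30  31  31  33  32  33  33  34  33  33  33  32  34
   34  31  31  28  37  55]]
[np.float64(0.06), np.float64(-0.0), np.float64(1.2), np.float64(-0.01)]
```

Request:
jog_arm([
  [0.06,0,0.2,0,0.4],
  [0,0,0.2,0,0.4],
  [0,0,0.15,0,0.4],
  [0,0,0.15,0,0.4],
  [0,0,0.15,0,0.4],
  [0,0,0.15,0,0.4],
  [0,0,0.15,0,0.4],
  [0,0,0,0,0.4],
  [0,0,0,0,0.4],
  [0,0,0,0,0.4],
])

```text
clock: 11.55
position: [0.5274, -0.1988, 0.1013]
tool_rot: [3.141, 0.0, 1.322]
force: [-1.0, -1.4, -0.0]
grip_width: 0.0457
finger_force: 41.8
```

```bash
cat >> h.py <<'E'
def pantop(img,lo=.03,hi=.11,c=(.5317,-.2027),th=None):
    pass
def bore(F):
    "profile down the bore in the wrist picture"
    g=cv2.cvtColor(F["pixels"],cv2.COLOR_RGB2GRAY).astype(int);return g[262:316:3,300:342:3]
E
python3 - <<'E'
from h import *
s=bot.observe();print(s["position"],s["force"],s["clock"])
F=grab("wrist","w8");print(bore(F))
f=grab("side","d4");g=grab("scene","s4")
b=load("side0")
# pan far/near edge shift in side view: compare columns left of spindle
for n,A in(("0",b),("3",load("d3")),("4",f)):
    q=cv2.cvtColor(A["pixels"],cv2.COLOR_RGB2GRAY).astype(int); print(n,[q[120:150,u].tolist() for u in(310,)], q[135,295:350].tolist())
E
```

```text
[ 0.52741136 -0.19882116  0.10129091] [-1.03431049 -1.38137001 -0.01936143] 11.55
[[ 52  53  53  52  52  52  52  53  53  53  52  53  53  53]
 [ 51  51  52  52  53  53  52  52  53  52  52  52  53  54]
 [ 53  52  53  52  51  51  51  52  52  53  52  53  55  54]
 [ 52  52  52  51  70 107 114 114 112  82  56  54  55  55]
 [ 53  51  90 125 125 127 127 126 126 125 123  79  54  55]
 [ 52  63 122 126 125 125 125 125 125 126 126 108  69  52]
 [ 43  86 124 125 125 126 126 126 126 125 127 106  78  41]
 [ 23  72 118 125 126 127 127 130 130 130 131  96  72  25]
 [ 20  26  87 128 130 131 131 132 131 130 118  76  30  26]
 [ 21  22  28  64 116 128 127 126 125  97  48  31  29  27]
 [ 23  26  28  28  30  41  48  51  38  34  32  32  30  27]
 [ 25  26  27  30  30  32  32  32  33  33  31  32  31  28]
 [ 27  26  30  30  32  31  33  33  33  34  34  32  32  32]
 [ 42  29  30  31  32  34  34  35  34  35  35  34  33  51]
 [ 56  43  32  31  33  34  35  35  35  34  31  36  49  55]
 [ 53  54  51  40  36  37  35  37  37  38  45  56  56  57]
 [ 45  53  54  57  55  53  50  51  55  58  57  56  56  55]
 [ 30  31  54  
[... 614 characters left out ...]
[174, 173, 172, 172, 172, 173, 172, 173, 171, 163, 149, 151, 163, 169, 169, 168, 168, 167, 168, 169, 168, 169, 169, 169, 168, 167, 167, 167, 167, 166, 166, 166, 166, 166, 166, 167, 166, 163, 152, 133, 117, 114, 116, 116, 127, 150, 169, 175, 175, 175, 173, 173, 174, 175, 175]
4 [[117, 121, 117, 115, 122, 128, 145, 161, 166, 167, 168, 169, 170, 170, 169, 167, 167, 167, 168, 169, 167, 153, 121, 102, 96, 96, 96, 97, 96, 95]] [174, 173, 172, 172, 172, 173, 173, 172, 170, 167, 169, 168, 168, 167, 167, 167, 169, 170, 169, 169, 167, 166, 167, 168, 167, 166, 166, 166, 166, 167, 166, 166, 166, 166, 167, 167, 167, 167, 167, 167, 161, 141, 118, 116, 115, 114, 120, 146, 170, 176, 174, 174, 175, 175, 175]
```

The pan sank about 12 mm, so the collar is sitting on the spindle's top. Seen through the bore, the spindle is about 3 mm toward tool −x, so I'll slide that way.

Request:
jog_arm([
  [-0.02,0,0,0,0.4],
  [-0.02,0,0,0,0.4],
  [-0.02,0,0,0,0.4],
  [-0.02,0,0,0,0.4],
  [-0.02,0,0,0,0.4],
  [0,0,0,0,0.4],
  [0,0,0,0,0.4],
])

```text
clock: 12.4
position: [0.5266, -0.2016, 0.1011]
tool_rot: [-3.142, 0.0, 1.322]
force: [0.3, -0.2, -2.4]
grip_width: 0.046
finger_force: 41.6
```

```bash
cat >> h.py <<'E'
def edge(A,u=310,lo=128,hi=175):
    "row of the pan's near edge in the side picture, sub-pixel"
    q=cv2.cvtColor(A["pixels"],cv2.COLOR_RGB2GRAY).astype(float)[:,u]
    for v in range(lo,hi):
        if q[v]>=140>q[v+1]: return v+(q[v]-140)/(q[v]-q[v+1])
E
python3 - <<'E'
from h import *
s=bot.observe();print(s["position"],s["force"],s["clock"])
F=grab("wrist","w9");print(bore(F)[::2])
f=grab("side","d5");print([edge(x) for x in(load("side0"),load("d4"),f)])
E
```

```text
[ 0.52663264 -0.20160445  0.10106826] [ 0.32889702 -0.2064204  -2.38136931] 12.4
[[ 52  53  52  52  52  52  52  51  53  52  53  53  52  52]
 [ 52  53  52  51  51  51  51  51  52  53  53  53  54  54]
 [ 53  51  66 104 129 135 133 130 128 121  89  54  53  54]
 [ 40  94 124 128 128 127 127 127 126 127 122 112  70  41]
 [ 31 113 125 126 125 124 124 124 124 125 125 123  96  26]
 [ 24  97 125 125 124 125 125 127 127 128 129 126  67  27]
 [ 27  26  56 120 130 131 129 127 126 125  95  45  31  29]
 [ 55  44  32  32  34  35  35  35  35  35  34  25  50  55]
 [ 29  53  54  55  55  54  51  50  54  57  57  55  54  56]]
[np.float64(137.86206896551724), np.float64(141.40625), np.float64(137.83333333333334)]
```

The pan sprang back up, so the spindle is in the bore. I'll lower in stages.

Request:
jog_arm([
  [0,0,0.15,0,0.4],
  [0,0,0.15,0,0.4],
  [0,0,0.15,0,0.4],
  [0,0,0.15,0,0.4],
  [0,0,0.15,0,0.4],
  [0,0,0.15,0,0.4],
  [0,0,0.1,0,0.4],
  [0,0,0,0,0.4],
  [0,0,0,0,0.4],
])

```text
clock: 13.4
position: [0.5267, -0.2017, 0.0711]
tool_rot: [3.142, 0.0, 1.322]
force: [-1.4, -0.0, -2.0]
grip_width: 0.0461
finger_force: 41.6
```

```bash
python3 - <<'E'
from h import *
s=bot.observe();print(s["position"],s["force"],s["clock"]);print(bore(grab("wrist","w10"))[::3])
f=grab("side","d6");print(edge(f))
E
```

```text
[ 0.52668341 -0.20167198  0.07113997] [-1.43956762 -0.03861044 -2.04327701] 13.4
[[53 52 52 53 52 52 52 52 53 53 53 53 52 53]
 [52 52 52 50 50 72 59 67 68 55 53 54 55 54]
 [40 69 79 82 83 83 83 82 81 77 73 65 56 41]
 [36 73 80 82 83 83 83 82 81 77 73 67 54 27]
 [63 76 81 82 82 82 82 82 81 77 73 68 57 34]
 [68 78 82 82 82 83 82 82 81 76 73 68 58 43]]
137.86206896551724
```

Request:
jog_arm([
  [0,0,0.1,0,0.4],
  [0,0,0.1,0,0.4],
  [0,0,0.1,0,0.4],
  [0,0,0.1,0,0.4],
  [0,0,0.1,0,0.4],
  [0,0,0.1,0,0.4],
  [0,0,0.05,0,0.4],
  [0,0,0,0,0.4],
  [0,0,0,0,0.4],
  [0,0,0,0,0.4],
])

```text
clock: 14.5
position: [0.5267, -0.2016, 0.0517]
tool_rot: [3.141, 0.0, 1.322]
force: [-0.1, -0.5, -1.1]
grip_width: 0.0461
finger_force: 41.7
```

```bash
python3 - <<'E'
from h import *
s=bot.observe();print(s["position"],s["force"],s["clock"])
f=grab("side","d7");print(edge(f))
for z in(.0925,.0825,.0725,.0625,.0525,.0425): # predicted near-edge row on column 310
    a=np.linspace(0,2*np.pi,721);p=np.array([proj(f,[.5317+.048*np.cos(t),-.2027+.048*np.sin(t),z]) for t in a]);m=abs(p[:,0]-310)<.6;print(z,p[m,1].max().round(1))
E
```

```text
[ 0.52670734 -0.20162641  0.05173507] [-0.10341381 -0.51263911 -1.08456794] 14.5
139.79310344827587
0.0925 138.5
0.0825 141.3
0.0725 144.1
0.0625 146.9
0.0525 149.6
0.0425 152.3
```

Contact was at TCP z ≈ 0.0586. Lower 7 mm more so the spring carries the collar's weight, then release.

Request:
jog_arm([
  [0,0,0.08,0,0.4],
  [0,0,0.08,0,0.4],
  [0,0,0.08,0,0.4],
  [0,0,0,0,0.4],
  [0,0,0,0,0.4],
  [0,0,0,0,0.58],
  [0,0,0,0,0.65],
  [0,0,0,0,0.8],
  [0,0,0,0,0.8],
  [0,0,0,0,0.8],
  [0,0,0,0,0.8],
])

```text
clock: 15.65
position: [0.5267, -0.2016, 0.0444]
tool_rot: [-3.142, 0.0, 1.322]
force: [-0.3, 0.7, 0.0]
grip_width: 0.0684
finger_force: 0.0
```

```bash
python3 - <<'E'
from h import *
s=bot.observe();print(s["position"],s["force"],s["clock"])
f=grab("side","d8");e=edge(f);print(e,(e-137.86)/.28)
E
```

```text
[ 0.52665397 -0.20161183  0.04441828] [-0.30053351  0.72393656  0.01333252] 15.65
141.74074074074073 13.859788359788283
```

The collar is released and the pan sank 13.9 mm. Raise, and go to the collar near (0.438, 0.177).

Request:
jog_arm([
  [0,0,-0.2,0,1],
  [0,0,-0.5,0,1],
  [0,0,-0.8,0,1],
  [0,0,-0.9,0,1],
  [0,0,-0.9,0,1],
  [0,0,-0.6,0,1],
  [0,0,-0.2,0,1],
  [0,0,0,0,1],
])

```text
clock: 16.5
position: [0.527, -0.2016, 0.1686]
tool_rot: [3.14, -0.0, 1.322]
force: [-0.2, 0.1, -0.3]
grip_width: 0.0856
finger_force: 0.0
```

```bash
python3 - <<'E'
from h import *
s=bot.observe();print(s["position"],s["force"],s["clock"])
F=load("w2")
for n in((189,190),(343,52),(193,50)):print(ray(F,*n,.019))
plan([.4387,.17,.09],16)
f=grab("side","d9");print(edge(f)); w=grab("wrist","w11")
# measure the collar lying on the pan from above
print(proj(w,[.5266,-.2056,.095]))
E
```

```text
[ 0.52702932 -0.20164863  0.16857128] [-0.21476347  0.08665002 -0.29715584] 16.5
[0.43885779 0.177545   0.019     ]
[0.58027456 0.24535036 0.019     ]
[0.47915396 0.27243321 0.019     ]
[np.float64(0.71), np.float64(-0.37), np.float64(0.16), np.float64(-0.0)]
[np.float64(0.71), np.float64(-0.37), np.float64(0.16), np.float64(-0.0)]
[np.float64(0.71), np.float64(-0.37), np.float64(0.16), np.float64(-0.0)]
[np.float64(0.71), np.float64(-0.37), np.float64(0.16), np.float64(-0.0)]
[np.float64(0.71), np.float64(-0.37), np.float64(0.16), np.float64(-0.0)]
[np.float64(0.71), np.float64(-0.37), np.float64(0.16), np.float64(-0.0)]
[np.float64(0.71), np.float64(-0.37), np.float64(0.16), np.float64(-0.0)]
[np.float64(0.71), np.float64(-0.37), np.float64(0.16), np.float64(-0.0)]
[np.float64(0.71), np.float64(-0.37), np.float64(0.16), np.float64(-0.0)]
[np.float64(0.71), np.float64(-0.37), np.float64(0.16), np.float64(-0.0)]
[np.float64(0.71), np.float64(-0.37), np.float64(0.16), np.float64(-0.0)]
[np.float64(0.71), np.float64(-0.37), np.float64(0.16), np.float64(-0.0)]
[np.float64(0.71), np.float64(-0.37), np.float64(0.16), np.float64(-0.0)]
[np.float64(0.71), np.float64(-0.37), np.float64(0.16), np.float64(-0.0)]
[np.float64(0.71), np.float64(-0.37), np.float64(0.16), np.float64(-0.0)]
[np.float64(0.71), np.float64(-0.37), np.float64(0.16), np.float64(-0.0)]
141.72
[319.32569123 201.94325865]
```

Request:
jog_arm([
  [0.5,-0.26,0,0,1],
  [0.75,-0.39,0,0,1],
  [0.75,-0.39,0,0,1],
  [0.75,-0.39,0,0,1],
  [0.75,-0.39,0,0,1],
  [0.75,-0.39,0,0,1],
  [0.75,-0.39,0,0,1],
  [0.75,-0.39,0.2,0,1],
  [0.75,-0.39,0.3,0,1],
  [0.75,-0.39,0.4,0,1],
  [0.75,-0.39,0.5,0,1],
  [0.75,-0.39,0.5,0,1],
])

```text
clock: 17.8
position: [0.4582, 0.0872, 0.1092]
tool_rot: [-3.141, 0.001, 1.322]
force: [1.2, 0.6, 0.2]
grip_width: 0.0854
finger_force: 0.0
```

Request:
jog_arm([
  [0.75,-0.39,0.4,0,1],
  [0.75,-0.39,0.2,0,1],
  [0.75,-0.39,0.2,0,1],
  [0.3,-0.16,0,0,1],
  [0,0,0,0,1],
  [0,0,0,0,1],
])

```text
clock: 18.4
position: [0.4393, 0.1694, 0.0864]
tool_rot: [3.142, 0.001, 1.321]
force: [0.1, -0.1, -0.7]
grip_width: 0.0853
finger_force: 0.0
```

```bash
python3 - <<'E'
from h import *
s=bot.observe();print(s["position"],s["clock"])
F=grab("wrist","w12")
u,v=proj(F,[.4388,.177,.019]);print(u,v);print(ring(F,int(u),int(v),r=45))
plan([.4393,.180,-.025],1,1.322)
E
```

```text
[0.43932672 0.16938135 0.08639302] 18.4
315.0338080989481 190.39650205706909
(79.0, [(array([312.7, 191.1]), array([59.6, 63.4]), array([0.4369, 0.1769])), (array([313.7, 192.1]), array([14.7, 21.2]), array([0.4375, 0.1759]))])
[np.float64(0.35), np.float64(-0.09), np.float64(3.72), np.float64(-0.02)]
```

Request:
jog_arm([
  [0.3,-0.13,0.8,0,1],
  [0,0,0.9,0,1],
  [0,0,0.9,0,1],
  [0,0,0.7,0,1],
  [0,0,0.4,0,1],
  [0,0,0.28,0,1],
  [0,0,0,0,1],
  [0,0,0,0,1],
])

```text
clock: 19.25
position: [0.4381, 0.18, -0.0324]
tool_rot: [3.141, -0.0, 1.322]
force: [0.2, 0.2, 1.1]
grip_width: 0.0855
finger_force: 0.0
```

```bash
python3 - <<'E'
from h import *
s=bot.observe();print(s["position"],s["force"],s["clock"])
F=grab("wrist","w13");g=cv2.cvtColor(F["pixels"],cv2.COLOR_RGB2GRAY).astype(int)
u,v=proj(F,[.4371,.1767,.019]);print(u,v);print(ring(F,int(u),int(v),r=58))
print(g[220:345:2,int(u)].tolist());print(g[int(v),250:390:2].tolist())
E
```

```text
[ 0.43809633  0.17996806 -0.03237379] [0.1885981  0.20703484 1.1459739 ] 19.25
316.72710957808704 288.4737946045693
(89.0, [(array([314.9, 296.3]), array([118.7, 126.9]), array([0.4353, 0.1729])), (array([316.3, 281.1]), array([21.9, 33.8]), array([0.4379, 0.1805]))])
[113, 113, 113, 113, 113, 100, 55, 54, 53, 53, 56, 57, 69, 89, 84, 83, 84, 83, 84, 82, 82, 81, 80, 80, 79, 79, 110, 111, 112, 112, 111, 110, 110, 110, 110, 108, 68, 53, 53, 55, 54, 54, 53, 55, 59, 74, 85, 82, 81, 78, 50, 47, 47, 47, 47, 47, 48, 62, 63, 63, 62, 62, 62]
[109, 109, 109, 109, 110, 109, 104, 77, 80, 80, 79, 78, 80, 79, 78, 79, 78, 79, 78, 78, 77, 69, 32, 34, 34, 41, 57, 95, 109, 109, 109, 109, 110, 110, 110, 109, 110, 109, 106, 76, 49, 46, 43, 40, 72, 81, 81, 82, 82, 81, 81, 81, 79, 81, 80, 80, 79, 78, 75, 108, 110, 111, 110, 110, 110, 110, 110, 110, 110, 110]
```

Request:
jog_arm([
  [0,-0.06,0.03,0,1],
  [0,0,0,0,1],
  [0,0,0,0,0.4],
  [0,0,0,0,0.4],
  [0,0,0,0,0.4],
  [0,0,0,0,0.4],
  [0,0,0,0,0.4],
  [0,0,0,0,0.4],
], newtons=40)

```text
clock: 20.1
position: [0.436, 0.1806, -0.0334]
tool_rot: [3.141, -0.0, 1.322]
force: [-2.9, -0.8, 14.3]
grip_width: 0.0468
finger_force: 38.6
```

Request:
jog_arm([
  [0,0,-0.1,0,0.4],
  [0,0,-0.4,0,0.4],
  [0,0,-0.7,0,0.4],
  [0,0,-0.9,0,0.4],
  [0,0,-0.9,0,0.4],
  [0,0,-0.9,0,0.4],
  [0,0,-0.9,0,0.4],
  [0,0,-0.9,0,0.4],
  [0,0,-0.7,0,0.4],
  [0,0,-0.3,0,0.4],
  [0,0,0,0,0.4],
  [0,0,0,0,0.4],
])

```text
clock: 21.3
position: [0.4354, 0.1804, 0.1665]
tool_rot: [-3.141, 0.0, 1.322]
force: [-0.4, 0.4, -2.3]
grip_width: 0.0467
finger_force: 41.5
```

```bash
cat >> h.py <<'E'
def held(F):
    "edge rows of the held collar on its middle column (previous: 243.7 outer, 269.8/310.3 bore, 333)"
    g=cv2.cvtColor(F["pixels"],cv2.COLOR_RGB2GRAY).astype(int);return g[225:340,320].tolist(),g[280,290:350].tolist()
E
python3 - <<'E'
from h import *
s=bot.observe();print(s["position"],s["force"],s["grip_width"],s["clock"])
print(held(grab("wrist","w14")))
plan([.5266,-.2016,.165],16,1.322)
E
```

```text
[0.43542304 0.18043528 0.1664981 ] [-0.42590298  0.36291229 -2.2698279 ] 0.04665153505664991 21.3
([90, 90, 90, 89, 89, 88, 77, 53, 44, 42, 44, 42, 43, 42, 44, 44, 45, 46, 47, 49, 58, 70, 73, 70, 69, 69, 68, 68, 68, 68, 68, 68, 67, 68, 68, 67, 67, 67, 67, 66, 66, 65, 66, 65, 66, 65, 66, 83, 99, 100, 101, 100, 99, 99, 100, 98, 98, 98, 98, 98, 99, 99, 100, 99, 99, 99, 98, 85, 59, 43, 42, 41, 43, 42, 43, 44, 43, 44, 44, 44, 43, 43, 44, 45, 48, 52, 59, 67, 69, 69, 68, 68, 66, 66, 66, 65, 63, 61, 52, 40, 38, 37, 37, 38, 37, 38, 38, 38, 46, 93, 140, 157, 159, 159, 157], [63, 64, 64, 65, 65, 63, 63, 64, 63, 62, 63, 73, 92, 97, 99, 99, 95, 97, 100, 100, 100, 101, 98, 96, 98, 101, 100, 100, 100, 98, 98, 100, 101, 100, 99, 98, 100, 100, 98, 99, 98, 97, 98, 100, 100, 99, 98, 91, 76, 66, 66, 66, 67, 66, 66, 66, 67, 66, 67, 67])
[np.float64(-0.72), np.float64(0.38), np.float64(0.0), np.float64(-0.0)]
[np.float64(-0.72), np.float64(0.38), np.float64(0.0), np.float64(-0.0)]
[np.float64(-0.72), np.float64(0.38), np.float64(0.0), np.float64(-0.0)]
[np.float64(-0.72), np.float64(0.38), np.float64(0.0)
[... 195 characters left out ...]
4(0.38), np.float64(0.0), np.float64(-0.0)]
[np.float64(-0.72), np.float64(0.38), np.float64(0.0), np.float64(-0.0)]
[np.float64(-0.72), np.float64(0.38), np.float64(0.0), np.float64(-0.0)]
[np.float64(-0.72), np.float64(0.38), np.float64(0.0), np.float64(-0.0)]
[np.float64(-0.72), np.float64(0.38), np.float64(0.0), np.float64(-0.0)]
[np.float64(-0.72), np.float64(0.38), np.float64(0.0), np.float64(-0.0)]
[np.float64(-0.72), np.float64(0.38), np.float64(0.0), np.float64(-0.0)]
[np.float64(-0.72), np.float64(0.38), np.float64(0.0), np.float64(-0.0)]
[np.float64(-0.72), np.float64(0.38), np.float64(0.0), np.float64(-0.0)]
[np.float64(-0.72), np.float64(0.38), np.float64(0.0), np.float64(-0.0)]
```

Request:
jog_arm([
  [-0.52,0.28,0,0,0.4],
  [-0.75,0.4,0,0,0.4],
  [-0.75,0.4,0,0,0.4],
  [-0.75,0.4,0,0,0.4],
  [-0.75,0.4,0,0,0.4],
  [-0.75,0.4,0,0,0.4],
  [-0.75,0.4,0,0,0.4],
  [-0.75,0.4,0,0,0.4],
  [-0.75,0.4,0,0,0.4],
  [-0.75,0.4,0,0,0.4],
  [-0.75,0.4,0,0,0.4],
  [-0.75,0.4,0,0,0.4],
])

```text
clock: 22.55
position: [0.5067, -0.1101, 0.1659]
tool_rot: [-3.14, 0.001, 1.322]
force: [-1.0, 0.1, -1.3]
grip_width: 0.0464
finger_force: 41.5
```

Request:
jog_arm([
  [-0.75,0.4,0,0,0.4],
  [-0.75,0.4,0,0,0.4],
  [-0.75,0.4,0,0,0.4],
  [-0.5,0.2,0.3,0,0.4],
  [0,0,0.5,0,0.4],
  [0,0,0.5,0,0.4],
  [0,0,0,0,0.4],
  [0,0,0,0,0.4],
])

```text
clock: 23.35
position: [0.5271, -0.1994, 0.1276]
tool_rot: [-3.14, 0.0, 1.322]
force: [-0.6, -0.3, -1.7]
grip_width: 0.0466
finger_force: 41.7
```

```bash
python3 - <<'E'
from h import *
s=bot.observe();print(s["position"],s["force"],s["grip_width"],s["clock"])
plan([.5267,-.2012,.090],1,1.322)
E
```

```text
[ 0.52709526 -0.19941909  0.12758126] [-0.57877947 -0.25807201 -1.74544171] 0.04658564725209204 23.35
[np.float64(-0.06), np.float64(0.0), np.float64(1.25), np.float64(-0.0)]
```

Request:
jog_arm([
  [-0.06,0,0.25,0,0.4],
  [0,0,0.25,0,0.4],
  [0,0,0.2,0,0.4],
  [0,0,0.15,0,0.4],
  [0,0,0.15,0,0.4],
  [0,0,0.15,0,0.4],
  [0,0,0.15,0,0.4],
  [0,0,0,0,0.4],
  [0,0,0,0,0.4],
])

```text
clock: 24.25
position: [0.5271, -0.2011, 0.0891]
tool_rot: [-3.142, 0.0, 1.322]
force: [-0.6, -0.4, -1.5]
grip_width: 0.0462
finger_force: 41.7
```

```bash
python3 - <<'E'
from h import *
s=bot.observe();print(s["position"],s["force"],s["clock"]);print(bore(grab("wrist","w15"))[::2])
f=grab("side","d10");print(edge(f))
E
```

```text
[ 0.5271156  -0.20114779  0.08913485] [-0.56273546 -0.40225845 -1.47098658] 24.25
[[ 54  54  54  54  56  56  56  55  55  54  56  56  56  55]
 [ 54  53  54  56  54  56  55  54  53  56  56  55  55  55]
 [ 53  54  55 109 133 135 135 132 128 104  83  53  54  56]
 [ 49 117 127 130 129 129 129 129 130 129 120 113  65  54]
 [ 45 116 128 127 127 128 127 127 127 128 128 115  66  26]
 [ 26 101 127 127 128 128 129 131 132 133 132 108  36  28]
 [ 25  28  55 118 131 130 130 129 129 116  68  34  31  31]
 [ 54  33  31  32  34  35  35  35  36  37  35  35  40  57]
 [ 34  45  54  53  46  41  42  43  38  48  56  58  56  55]]
141.76
```

The second collar is on the spindle. Lower it.

Request:
jog_arm([
  [0,0,0.15,0,0.4],
  [0,0,0.15,0,0.4],
  [0,0,0.15,0,0.4],
  [0,0,0.12,0,0.4],
  [0,0,0.1,0,0.4],
  [0,0,0.1,0,0.4],
  [0,0,0.1,0,0.4],
  [0,0,0.1,0,0.4],
  [0,0,0.1,0,0.4],
  [0,0,0.1,0,0.4],
  [0,0,0,0,0.4],
  [0,0,0,0,0.4],
])

```text
clock: 25.55
position: [0.527, -0.2011, 0.054]
tool_rot: [-3.141, -0.0, 1.322]
force: [-0.9, -0.0, -0.3]
grip_width: 0.0465
finger_force: 41.8
```

```bash
python3 - <<'E'
from h import *
s=bot.observe();print(s["position"],s["force"],s["clock"])
f=grab("side","d11");e=edge(f);print(e,(e-137.86)/.28)
E
```

```text
[ 0.5270424  -0.20110444  0.05399124] [-0.89747485 -0.02947117 -0.28045824] 25.55
143.8846153846154 21.516483516483472
```

Request:
jog_arm([
  [0,0,0.08,0,0.4],
  [0,0,0.08,0,0.4],
  [0,0,0.05,0,0.4],
  [0,0,0,0,0.4],
  [0,0,0,0,0.58],
  [0,0,0,0,0.65],
  [0,0,0,0,0.8],
  [0,0,0,0,0.8],
  [0,0,0,0,0.8],
  [0,0,0,0,0.8],
])

```text
clock: 26.6
position: [0.5271, -0.2011, 0.0477]
tool_rot: [3.142, 0.0, 1.322]
force: [-1.2, -0.2, 0.4]
grip_width: 0.0685
finger_force: 0.0
```

Request:
jog_arm([
  [0,0,-0.2,0,1],
  [0,0,-0.5,0,1],
  [0,0,-0.8,0,1],
  [0,0,-0.9,0,1],
  [0,0,-0.9,0,1],
  [0,0,-0.5,0,1],
  [0,0,-0.2,0,1],
  [0,0,0,0,1],
])

```text
clock: 27.4
position: [0.5274, -0.2011, 0.1688]
tool_rot: [3.14, -0.0, 1.322]
force: [0.2, -0.2, -1.1]
grip_width: 0.0856
finger_force: 0.0
```

```bash
python3 - <<'E'
from h import *
s=bot.observe();print(s["position"],s["force"],s["clock"])
f=grab("side","d12");e=edge(f);print(e,(e-137.86)/.28)
# calibrate height: fit the pan's near edge in side view over several columns
def zpan(A,cols=(306,309,312,328,331)):
    from scipy.optimize import brentq
    o=[]
    for u in cols:
        e=edge(A,u)
        if e is None: continue
        def r(z):
            a=np.linspace(0,2*np.pi,721);p=np.array([proj(A,[.5317+.048*np.cos(t),-.2027+.048*np.sin(t),z]) for t in a]);o=np.argsort(p[:361,0]);return np.interp(u,p[:361][o,0],p[:361][o,1])-e
        try:o.append(round(brentq(r,.02,.12),4))
        except Exception as x:o.append(str(x))
    return o
print(zpan(load("side0")),zpan(f))
plan([.584,.2435,.09],16,1.322)
E
```

```text
[ 0.52744427 -0.20112845  0.16877939] [ 0.1666066  -0.18043916 -1.116858  ] 27.4
145.64285714285714 27.79591836734687
[0.0886, 0.0942, 0.0914, 0.0921, 0.0866] ['f(a) and f(b) must have different signs', 0.0669, 'f(a) and f(b) must have different signs', 0.065, 0.0651]
[np.float64(0.93), np.float64(-0.11), np.float64(0.16), np.float64(0.0)]
[np.float64(0.93), np.float64(-0.11), np.float64(0.16), np.float64(0.0)]
[np.float64(0.93), np.float64(-0.11), np.float64(0.16), np.float64(0.0)]
[np.float64(0.93), np.float64(-0.11), np.float64(0.16), np.float64(0.0)]
[np.float64(0.93), np.float64(-0.11), np.float64(0.16), np.float64(0.0)]
[np.float64(0.93), np.float64(-0.11), np.float64(0.16), np.float64(0.0)]
[np.float64(0.93), np.float64(-0.11), np.float64(0.16), np.float64(0.0)]
[np.float64(0.93), np.float64(-0.11), np.float64(0.16), np.float64(0.0)]
[np.float64(0.93), np.float64(-0.11), np.float64(0.16), np.float64(0.0)]
[np.float64(0.93), np.float64(-0.11), np.float64(0.16), np.float64(0.0)]
[np.float64(0.93), np.float64(-0.11), np.float64(0.16), np.float64(0.0)]
[np.float64(0.93), np.float64(-0.11), np.float64(0.16), np.float64(0.0)]
[np.float64(0.93), np.float64(-0.11), np.float64(0.16), np.float64(0.0)]
[np.float64(0.93), np.float64(-0.11), np.float64(0.16), np.float64(0.0)]
[np.float64(0.93), np.float64(-0.11), np.float64(0.16), np.float64(0.0)]
[np.float64(0.93), np.float64(-0.11), np.float64(0.16), np.float64(0.0)]
```

Two collars sank the pan 27.8 mm. Its top is now at about 64–65 mm, still above the upper line at 62 mm, so a third is needed. Fetch the collar near (0.580, 0.244).

Request:
jog_arm([
  [0.6,-0.08,0,0,1],
  [0.96,-0.13,0,0,1],
  [0.96,-0.13,0,0,1],
  [0.96,-0.13,0,0,1],
  [0.96,-0.13,0,0,1],
  [0.96,-0.13,0,0,1],
  [0.96,-0.13,0,0,1],
  [0.96,-0.13,0.2,0,1],
  [0.96,-0.13,0.3,0,1],
  [0.96,-0.13,0.4,0,1],
  [0.96,-0.13,0.5,0,1],
  [0.96,-0.13,0.5,0,1],
])

```text
clock: 28.65
position: [0.5651, 0.1356, 0.1092]
tool_rot: [-3.141, 0.001, 1.322]
force: [0.9, 0.5, 0.4]
grip_width: 0.0853
finger_force: 0.0
```

Request:
jog_arm([
  [0.96,-0.13,0.4,0,1],
  [0.96,-0.13,0.2,0,1],
  [0.96,-0.13,0.2,0,1],
  [0.5,-0.06,0,0,1],
  [0,0,0,0,1],
  [0,0,0,0,1],
])

```text
clock: 29.25
position: [0.5775, 0.2349, 0.0865]
tool_rot: [-3.141, 0.001, 1.321]
force: [0.7, -0.0, -0.0]
grip_width: 0.0854
finger_force: 0.0
```

```bash
python3 - <<'E'
from h import *
s=bot.observe();print(s["position"],s["clock"])
F=grab("wrist","w16")
u,v=proj(F,[.5795,.2435,.019]);print(u,v);print(ring(F,int(u),int(v),r=45))
plan([.5795,.2435,-.0335],1,1.322)
E
```

```text
[0.57745123 0.23485847 0.08651761] 29.25
317.9076250318954 188.31595312586305
(80.0, [(array([317.6, 186.2]), array([59.9, 63.8]), array([0.5797, 0.2452])), (array([318.5, 187.2]), array([14.7, 21.8]), array([0.5802, 0.2443]))])
[np.float64(0.31), np.float64(-0.01), np.float64(4.01), np.float64(-0.02)]
```

Request:
jog_arm([
  [0.44,-0.05,0.8,0,1],
  [0,0,0.9,0,1],
  [0,0,0.9,0,1],
  [0,0,0.7,0,1],
  [0,0,0.4,0,1],
  [0,0,0.28,0,1],
  [0,0,0,0,1],
  [0,0,0,0,1],
])

```text
clock: 30.1
position: [0.5799, 0.2492, -0.0319]
tool_rot: [3.141, -0.001, 1.322]
force: [0.6, -0.4, 0.3]
grip_width: 0.0853
finger_force: 0.0
```

```bash
python3 - <<'E'
from h import *
s=bot.observe();print(s["position"],s["force"],s["clock"])
F=grab("wrist","w17");g=cv2.cvtColor(F["pixels"],cv2.COLOR_RGB2GRAY).astype(int)
print(g[220:345:2,317].tolist());print(g[288,250:390:2].tolist())
E
```

```text
[ 0.57986832  0.24918907 -0.03187388] [ 0.61184353 -0.41664391  0.29090617] 30.1
[94, 95, 95, 95, 94, 92, 51, 45, 46, 46, 46, 48, 55, 76, 72, 70, 70, 70, 70, 69, 68, 69, 69, 69, 69, 66, 92, 94, 94, 94, 94, 94, 94, 94, 94, 93, 66, 44, 45, 45, 46, 46, 45, 46, 49, 62, 74, 71, 71, 69, 46, 41, 41, 41, 41, 41, 40, 52, 54, 54, 54, 54, 54]
[93, 93, 93, 93, 93, 93, 93, 93, 84, 67, 67, 68, 68, 69, 70, 69, 68, 68, 70, 71, 71, 71, 70, 37, 27, 30, 32, 43, 76, 92, 93, 93, 93, 94, 93, 93, 94, 93, 94, 91, 78, 52, 40, 37, 34, 42, 68, 68, 67, 68, 67, 67, 68, 68, 69, 68, 68, 69, 68, 64, 87, 93, 93, 93, 93, 93, 93, 93, 93, 93]
```

Request:
jog_arm([
  [0,-0.02,0.04,0,1],
  [0,0,0,0,1],
  [0,0,0,0,0.4],
  [0,0,0,0,0.4],
  [0,0,0,0,0.4],
  [0,0,0,0,0.4],
  [0,0,0,0,0.4],
  [0,0,0,0,0.4],
], newtons=40)

```text
clock: 30.95
position: [0.5789, 0.2495, -0.0335]
tool_rot: [3.142, -0.0, 1.322]
force: [-2.0, -0.5, 8.9]
grip_width: 0.0463
finger_force: 40.0
```

Request:
jog_arm([
  [0,0,-0.1,0,0.4],
  [0,0,-0.4,0,0.4],
  [0,0,-0.7,0,0.4],
  [0,0,-0.9,0,0.4],
  [0,0,-0.9,0,0.4],
  [0,0,-0.9,0,0.4],
  [0,0,-0.9,0,0.4],
  [0,0,-0.9,0,0.4],
  [0,0,-0.7,0,0.4],
  [0,0,-0.3,0,0.4],
  [0,0,0,0,0.4],
  [0,0,0,0,0.4],
])

```text
clock: 32.15
position: [0.5783, 0.2494, 0.1663]
tool_rot: [-3.141, 0.001, 1.322]
force: [-0.5, 1.2, -3.1]
grip_width: 0.046
finger_force: 41.4
```

```bash
python3 - <<'E'
from h import *
s=bot.observe();print(s["position"],s["force"],s["grip_width"],s["clock"])
print(held(grab("wrist","w18")))
plan([.527,-.2011,.165],16,1.322)
E
```

```text
[0.57825175 0.24939775 0.16633249] [-0.51255379  1.18311711 -3.08754967] 0.04596262861060271 32.15
([89, 89, 90, 89, 90, 90, 88, 75, 50, 42, 43, 43, 42, 42, 41, 43, 43, 44, 44, 45, 47, 53, 64, 70, 69, 67, 66, 66, 66, 65, 66, 66, 66, 66, 66, 66, 66, 66, 66, 65, 65, 65, 65, 65, 65, 65, 64, 60, 56, 52, 52, 52, 52, 51, 52, 52, 52, 51, 51, 51, 52, 51, 51, 52, 52, 51, 52, 51, 47, 41, 42, 41, 43, 43, 43, 44, 43, 42, 43, 43, 43, 44, 44, 44, 45, 46, 50, 57, 66, 69, 68, 67, 66, 66, 65, 55, 41, 38, 38, 39, 38, 38, 38, 38, 37, 37, 38, 37, 36, 43, 80, 132, 160, 160, 153], [65, 66, 65, 66, 65, 66, 66, 67, 66, 65, 62, 57, 54, 53, 51, 51, 52, 52, 52, 52, 52, 52, 52, 52, 52, 52, 51, 52, 52, 52, 52, 52, 52, 51, 51, 52, 52, 51, 52, 52, 52, 51, 52, 53, 52, 52, 53, 56, 59, 61, 64, 65, 66, 64, 65, 65, 64, 64, 63, 63])
[np.float64(-0.94), np.float64(0.13), np.float64(0.0), np.float64(0.0)]
[np.float64(-0.94), np.float64(0.13), np.float64(0.0), np.float64(0.0)]
[np.float64(-0.94), np.float64(0.13), np.float64(0.0), np.float64(0.0)]
[np.float64(-0.94), np.float64(0.13), np.float64(0.0), np.float64(0.0)]
[np.
[... 159 characters left out ...]
 np.float64(0.13), np.float64(0.0), np.float64(0.0)]
[np.float64(-0.94), np.float64(0.13), np.float64(0.0), np.float64(0.0)]
[np.float64(-0.94), np.float64(0.13), np.float64(0.0), np.float64(0.0)]
[np.float64(-0.94), np.float64(0.13), np.float64(0.0), np.float64(0.0)]
[np.float64(-0.94), np.float64(0.13), np.float64(0.0), np.float64(0.0)]
[np.float64(-0.94), np.float64(0.13), np.float64(0.0), np.float64(0.0)]
[np.float64(-0.94), np.float64(0.13), np.float64(0.0), np.float64(0.0)]
[np.float64(-0.94), np.float64(0.13), np.float64(0.0), np.float64(0.0)]
[np.float64(-0.94), np.float64(0.13), np.float64(0.0), np.float64(0.0)]
[np.float64(-0.94), np.float64(0.13), np.float64(0.0), np.float64(0.0)]
```

Request:
jog_arm([
  [-0.53,0.08,0,0,0.4],
  [-0.96,0.13,0,0,0.4],
  [-0.96,0.13,0,0,0.4],
  [-0.96,0.13,0,0,0.4],
  [-0.96,0.13,0,0,0.4],
  [-0.96,0.13,0,0,0.4],
  [-0.96,0.13,0,0,0.4],
  [-0.96,0.13,0,0,0.4],
  [-0.96,0.13,0,0,0.4],
  [-0.96,0.13,0,0,0.4],
  [-0.96,0.13,0,0,0.4],
  [-0.96,0.13,0,0,0.4],
])

```text
clock: 33.4
position: [0.5396, -0.086, 0.1664]
tool_rot: [-3.14, 0.001, 1.321]
force: [-0.1, -0.3, -1.3]
grip_width: 0.0462
finger_force: 41.4
```

Request:
jog_arm([
  [-0.96,0.13,0,0,0.4],
  [-0.96,0.13,0,0,0.4],
  [-0.96,0.13,0,0,0.4],
  [-0.96,0.13,0.3,0,0.4],
  [-0.1,0.05,0.5,0,0.4],
  [0,0,0.6,0,0.4],
  [0,0,0,0,0.4],
  [0,0,0,0,0.4],
])

```text
clock: 34.2
position: [0.5276, -0.2028, 0.1248]
tool_rot: [-3.14, 0.0, 1.322]
force: [-0.1, 0.6, -1.2]
grip_width: 0.0459
finger_force: 41.7
```

```bash
python3 - <<'E'
from h import *
s=bot.observe();print(s["position"],s["force"],s["grip_width"],s["clock"])
plan([.527,-.2008,.077],1,1.322)
E
```

```text
[ 0.52764714 -0.20281422  0.12483227] [-0.10175759  0.57259026 -1.21994533] 0.045903415166764126 34.2
[np.float64(0.06), np.float64(-0.04), np.float64(1.59), np.float64(-0.0)]
```

Request:
jog_arm([
  [0.06,-0.03,0.35,0,0.4],
  [0,0,0.35,0,0.4],
  [0,0,0.2,0,0.4],
  [0,0,0.15,0,0.4],
  [0,0,0.15,0,0.4],
  [0,0,0.15,0,0.4],
  [0,0,0.15,0,0.4],
  [0,0,0.1,0,0.4],
  [0,0,0,0,0.4],
  [0,0,0,0,0.4],
])

```text
clock: 35.2
position: [0.5278, -0.201, 0.0772]
tool_rot: [3.142, 0.0, 1.322]
force: [-0.4, 0.3, -2.0]
grip_width: 0.0461
finger_force: 41.7
```

```bash
python3 - <<'E'
from h import *
s=bot.observe();print(s["position"],s["force"],s["clock"]);print(bore(grab("wrist","w19"))[::2])
f=grab("side","d13");print(edge(f))
E
```

```text
[ 0.5278066  -0.20101255  0.07717507] [-0.43170734  0.33812602 -2.04500628] 35.2
[[ 58  56  55  57  57  56  54  56  55  57  55  56  56  55]
 [ 57  55  55  56  57  55  55  55  55  55  54  54  56  55]
 [ 57  55  54  74 103 130 130 129 125  95  62  54  56  55]
 [ 53 119 131 131 131 130 130 129 130 129 117 107  37  53]
 [ 85 127 129 128 129 129 130 129 129 128 129 101  30  26]
 [ 23  91 131 132 133 133 134 135 134 135 107  39  30  28]
 [ 26  28  30  48 102 119 117 113  70  36  34  33  31  28]
 [ 52  33  32  33  35  37  37  35  36  36  35  34  37  55]
 [ 47  50  59  48  42  39  33  28  27  34  50  57  56  55]]
129.22222222222223
```

```bash
python3 - <<'E'
from h import *
f=load("d13");print([ (u,edge(f,u,lo=139),edge(load("d12"),u,lo=139)) for u in(310,314,330,334)])
E
```

```text
[(310, np.float64(145.67857142857142), np.float64(145.64285714285714)), (314, np.float64(171.32), np.float64(171.25)), (330, np.float64(145.2), np.float64(145.1764705882353)), (334, np.float64(142.16666666666666), np.float64(142.16666666666666))]
```

The third collar is on the spindle and the pan has not been pushed. Lower it.

Request:
jog_arm([
  [0,-0.02,0.1,0,0.4],
  [0,0,0.1,0,0.4],
  [0,0,0.1,0,0.4],
  [0,0,0.1,0,0.4],
  [0,0,0.1,0,0.4],
  [0,0,0.1,0,0.4],
  [0,0,0.1,0,0.4],
  [0,0,0,0,0.4],
  [0,0,0,0,0.4],
  [0,0,0,0,0.4],
])

```text
clock: 36.3
position: [0.5272, -0.2009, 0.0562]
tool_rot: [3.142, 0.0, 1.322]
force: [-0.3, -1.1, -1.7]
grip_width: 0.0459
finger_force: 41.8
```

```bash
python3 - <<'E'
from h import *
s=bot.observe();print(s["position"],s["force"],s["clock"])
f=grab("side","d14");e=edge(f,lo=139);print(e,(e-137.86)/.28)
E
```

```text
[ 0.52718765 -0.20085254  0.05621547] [-0.28796436 -1.10336507 -1.67076432] 36.3
147.46875 34.316964285714235
```

Request:
jog_arm([
  [0,0,0.08,0,0.4],
  [0,0,0.08,0,0.4],
  [0,0,0.08,0,0.4],
  [0,0,0,0,0.4],
  [0,0,0,0,0.4],
  [0,0,0,0,0.58],
  [0,0,0,0,0.65],
  [0,0,0,0,0.8],
  [0,0,0,0,0.8],
  [0,0,0,0,0.8],
  [0,0,0,0,0.8],
])

```text
clock: 37.45
position: [0.5272, -0.2008, 0.0489]
tool_rot: [3.142, 0.0, 1.322]
force: [0.1, 0.9, -0.3]
grip_width: 0.068
finger_force: 0.0
```

Request:
jog_arm([
  [0,0,-0.2,0,1],
  [0,0,-0.5,0,1],
  [0,0,-0.8,0,1],
  [0,0,-0.9,0,1],
  [0,0,-0.9,0,1],
  [0,0,-0.5,0,1],
  [-0.6,0,-0.2,0,1],
  [-0.8,0,0,0,1],
  [-0.6,0,0,0,1],
  [0,0,0,0,1],
  [0,0,0,0,1],
])

```text
clock: 38.55
position: [0.512, -0.2596, 0.1692]
tool_rot: [3.142, 0.0, 1.321]
force: [0.0, 0.6, 0.0]
grip_width: 0.0854
finger_force: 0.0
```

```bash
python3 - <<'E'
from h import *
s=bot.observe();print(s["position"],s["force"],s["grip_width"],s["clock"])
f=grab("side","d15");e=edge(f,lo=139);print(e,(e-137.86)/.28)
F=grab("wrist","w20");g=cv2.cvtColor(F["pixels"],cv2.COLOR_RGB2GRAY).astype(int)
# pan outline from above: rows through the predicted centre for z=.051
c=proj(F,[.5317,-.2027,.051]);print(c,proj(F,[.5266,-.2056,.099]))
v=int(c[1]);u=int(c[0]);print(v,g[v,u-75:u+75].tolist());print(u,g[max(0,v-75):v+75,u].tolist())
for z in(.041,.051,.061):
    p=np.array([proj(F,[.5317+.048*np.cos(t),-.2027+.048*np.sin(t),z]) for t in np.linspace(0,6.283,361)]);print(z,p.min(0),p.max(0))
E
```

```text
[ 0.5119973  -0.25961776  0.16922427] [0.0263728  0.55671663 0.03452983] 0.08541560350046516 38.55
149.13793103448276 40.27832512315267
[323.84704452 117.177719  ] [318.93875569 127.79890716]
117 [129, 127, 125, 124, 125, 127, 127, 126, 121, 93, 84, 87, 94, 93, 92, 92, 92, 93, 92, 91, 93, 103, 122, 124, 123, 123, 123, 123, 124, 124, 125, 126, 128, 127, 126, 125, 123, 124, 125, 125, 120, 88, 54, 51, 51, 50, 51, 52, 51, 51, 51, 51, 51, 51, 53, 52, 51, 52, 51, 51, 51, 48, 43, 38, 43, 50, 53, 64, 68, 69, 76, 69, 67, 70, 66, 61, 52, 50, 49, 50, 41, 43, 48, 49, 51, 51, 51, 49, 50, 50, 49, 50, 49, 48, 49, 50, 51, 51, 51, 50, 49, 51, 81, 120, 126, 127, 128, 127, 126, 126, 126, 127, 128, 127, 127, 127, 127, 129, 129, 130, 130, 128, 126, 123, 123, 124, 123, 124, 124, 125, 121, 92, 89, 89, 89, 90, 90, 91, 91, 89, 79, 79, 121, 127, 127, 126, 126, 128, 127, 126]
323 [35, 31, 26, 26, 23, 19, 21, 27, 42, 53, 54, 50, 49, 50, 51, 53, 62, 73, 75, 75, 75, 76, 76, 75, 75, 75, 74, 73, 73, 75, 77, 78, 77, 77, 77, 76, 77, 75, 74, 74, 75, 80, 102, 124, 129, 130, 130, 129, 129, 129, 128, 118, 84, 49, 51, 53, 53, 52, 52, 52, 53, 52, 51, 52, 52, 52, 51, 50, 51, 51, 50, 48, 42, 42, 51, 61, 83, 105, 117, 119, 121, 122, 122, 121, 120, 120, 121, 121, 121, 121, 123, 124, 126, 126, 124, 121, 110, 90, 74, 57, 31, 29, 29, 40, 50, 51, 51, 51, 50, 50, 51, 50, 50, 50, 51, 51, 49, 49, 61, 71, 71, 71, 70, 71, 71, 72, 72, 72, 71, 73, 78, 79, 78, 78, 78, 79, 78, 78, 78, 79, 78, 78, 80, 85, 110, 132, 134, 135, 134, 134]
0.041 [270.79735047  58.96599777] [376.65825665 168.11003622]
0.051 [269.19937134  57.8921316 ] [378.52654071 170.52911936]
0.061 [267.49324531  56.74159376] [380.52135776 173.10307807]
```

```bash
python3 - <<'E'
from h import *
F=load("w20");p=lambda z:[np.array([proj(F,[.5266+.024*np.cos(t),-.2056+.024*np.sin(t),z]) for t in np.linspace(0,6.283,361)])]
q=p(.098)[0];print("expected collar top px",q.min(0).round(1),q.max(0).round(1))
g=cv2.cvtColor(F["pixels"],cv2.COLOR_RGB2GRAY).astype(int);print(g[128,280:360].tolist(),g[90:165,319].tolist())
print(edge(grab("side","d16"),lo=139))
print(bot.job_done())
E
```

```text
expected collar top px [286.9  93.9] [351.  159.3]
[123, 123, 124, 123, 122, 123, 123, 117, 58, 48, 50, 51, 50, 50, 51, 51, 51, 51, 51, 50, 52, 53, 53, 52, 51, 47, 28, 51, 101, 110, 120, 121, 122, 121, 121, 121, 120, 120, 120, 120, 120, 121, 120, 121, 120, 121, 121, 120, 117, 98, 82, 34, 19, 27, 47, 49, 49, 50, 49, 50, 49, 49, 50, 49, 49, 50, 50, 50, 51, 50, 48, 58, 116, 122, 122, 122, 122, 122, 122, 122] [128, 125, 124, 113, 82, 48, 51, 54, 53, 52, 53, 52, 52, 52, 52, 51, 52, 51, 51, 51, 51, 50, 50, 46, 41, 44, 54, 69, 100, 122, 124, 124, 124, 123, 122, 122, 121, 120, 120, 120, 121, 121, 121, 123, 124, 125, 126, 124, 121, 111, 88, 62, 36, 42, 52, 51, 51, 52, 53, 52, 52, 52, 52, 52, 51, 52, 50, 50, 50, 46, 56, 69, 72, 72, 73]
149.13793103448276
the job is handed in; nothing more can be done
None
```

Three black collars are stacked flat on the spindle and the pan top rests about 50–52 mm above the table, between the two lines; the job was handed in at about 38.6 s, with the verdict not reported.

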